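# Bolt down the bench display stand and hang its arms

### The job

Get the display stand ready for the tool lots. Take the adjustable wrench from the open tool case, set it over the loose hex nut on the stand's foot plate, roll its worm until the jaws just fit the nut, and with it turn the nut clockwise as far as it goes. Only when the nut is tight, hang every loose display arm that is there, each on an upright of its own: both claws through the slots, then pressed down fully until the catch locks it; finish with the wrench lying flat in the case again, and the other things on the bench left where they are.

Things in the scene. Friction and masses are not known exactly. Their poses are not given: they have to be found in the camera images.
- stand: Fixed grey steel bench display stand. Frame: x = 0 is the front face of its three uprights, -x points out of that face to the robot's side, where the arms hang; z = 0 is the bench. Foot plate 230 wide, 8 mm thick, from x = -180 to +80 mm. Uprights 38 mm wide, 252 mm high, at y = +90, 0, -90 mm; front sheet 4 mm thick, hollow behind. The stand does not move.
- slot1 (a point): On the front face of the upright at y = +90: middle of the lower edge of its upper slot (stand z = 210 mm). Axes as the stand's. Each upright has two open slots, 11 mm wide and 34 mm high: upper from z = 210 to 244, lower from 164 to 198 mm (dark marks lower down are no open slots).
- slot2 (a point): The same point on the middle upright (y = 0).
- slot3 (a point): The same point on the upright at y = -90 mm.
- catch1 (a joint): Brass spring catch in the upper slot of the upright of slot1, m pushed back. 0 = sprung out, nose 4 mm behind the front face, from z = 226 to 236 mm of the stand. A claw pushed in moves it to about 0.008 (2 N at first, 4 N when right in). When the arm is fully down it springs out over the claw and locks the arm. Until then it rubs: pressing the arm down takes 2 to 12 N.
- catch2 (a joint): The same catch at slot2.
- catch3 (a joint): The same catch at slot3.
- nut_mid (a point): Centre, half-way up, of a plain steel hex nut on the foot plate: 30 mm across flats, 18 mm high, its underside 8 mm above the bench, 90 mm in front of the middle upright. A stud shows 6 mm above it. x axis parallel to one pair of flats, turning with the nut (the hexagon repeats every 60 degrees).
- nut (a joint): Angle of the nut, rad, grows clockwise seen from above. Starts between 0 and 0.35, stops hard at 1.3; tight from 1.2 on. At 0 the nut's x axis is turned +50 degrees about z from the stand's x axis. It takes 0.4 N m to turn.
- wrench: Loose steel adjustable wrench, 0.5 kg, 200 mm long, lying flat. Origin: mouth centre, on the underside; z up, +x out of the mouth, +y from fixed to moving jaw. Head 16 mm thick. Jaws from x = -19 (throat) to +14 mm; fixed jaw's face at y = -15, so a 30 mm nut that fits is centred on the origin. Laid over the nut it rests flat on the foot plate, and may cling a little to it when the jaws are snug.
- wrench_mouth (a point): Centre of the wrench's mouth, 8 mm above the underside; comes to the nut's centre. Axes as wrench. With the mouth pointing about +50 degrees (stand frame) less the nut's angle, the handle points to the robot's side all through the turn, and the pull goes towards the moving jaw, as it should.
- wrench_handle (a point): On the handle's centre line, 82 mm from the mouth centre, half-way up (8 mm above the underside): the place to grip (the centre of mass is 35 mm nearer the mouth). Handle 24 mm wide, 11 mm thick (2.5 to 13.5 mm above the underside); it leaves the head 15 degrees off to the moving jaw's side: from the origin along (-0.966, 0.259, 0) of the wrench, free from 70 mm to its end at 192 mm.
- jaw (a joint): Gap between the jaws, m (the nut is 0.030). Starts between 0.033 and 0.0375; can go from 0.026 to 0.0385. Jaw and worm stay where they are left.
- worm_top (a point): Top of the worm: a knurled steel roller, 18 mm across, 14 mm long, axis along the wrench's y, behind the mouth, standing 4 mm proud of the head's upper face. Stroking its top with a pressed-on fingertip towards the mouth (wrench +x) closes the jaws, the other way opens them: about 0.9 mm of gap per 10 mm of stroke. The stroke takes about 3 N, so press with 5 to 8 N. Axes as wrench.
- case_floor (a point): Centre of the inner floor (5 mm above the bench) of the fixed, open black tool case in which the wrench starts. Inside 280 (x) by 180 mm (y), walls 5 mm thick, rim 40 mm above the bench. Its empty lid half lies flat beside it (-y, up to 30 mm high); a carrying handle sticks out 30 mm on the +y side.
- bracket1_grip (a point): Grip point of display arm 1 (absent in some starts): centre of its tube, below its centre of mass, 15 mm above its underside. Loose, plain steel, 0.32 kg, standing on the bench as it hangs. Square tube 30 x 30 mm along x, upturned end plate 44 mm high 90 mm behind this point (-x); back plate at the other end, its rear face 85 mm ahead (+x). x points along the claws into the slots, z up.
- bracket1_claw (a point): On arm 1's rear face, 70 mm above its underside: meets a slot point when the arm is home. Two claws, 6 mm thick, reach 12 mm out; the last 6 mm of each hang down 14 mm. They span 56 to 84 and 10 to 38 mm above the underside. To hang: 15 to 19 mm above home height, push in until the plate meets the upright, keep pushing (throat 6 mm, sheet 4 mm) and press down.
- bracket2_grip (a point): Grip point of display arm 2 (absent in some starts), the same as arm 1. The back plate of each arm is 36 mm wide, 6 mm thick, 118 mm high from the underside, and folded forward at its top edge to a level tab 22 mm deep (in x): the place to press it down.
- bracket2_claw (a point): Claw point of arm 2, as arm 1's.
- bracket3_grip (a point): Grip point of display arm 3 (absent in some starts), the same as arm 1.
- bracket3_claw (a point): Claw point of arm 3, as arm 1's.
- spray: Bystander: a spray can, 64 mm across, 170 mm high.
- bolts: Bystander: an open plastic box of bolts, 130 x 100 x 50 mm.

How it is judged:
By the outcome, as a careful person would: the job done as asked, in the order asked, and still so for the second after the job is handed in, with the robot touching nothing.
Of bracket1, bracket2, bracket3 only 1 to 3 are there at a start; the rules pass over those that are not, and their reading is None.
At some moment in a run one of bracket1, bracket2, bracket3 may be knocked a few centimetres aside while the robot is not near it.
It also fails if it takes over 210 s, if anything falls off the work surface, if the arm or the gripper's body presses on something with over 40 N, if the wrist force passes 120 N, or if a joint passes its speed limit or range.

### The arm

A 7-joint arm with a two-finger parallel gripper is mounted at the origin on the work surface. World frame = base frame: x ahead of the robot, y to its left, z up, the work surface at z = 0. Lengths are in m, angles in rad, forces in N, time in s.
With the tool pointing down it reaches from about 0.4 to 0.875 m from the base axis. Payload 4.4 kg.
Tool frame: the origin (TCP) lies midway between the tips of the shut fingers; the grasp point (between the pads) lies 19 mm behind it; z points along the fingers, y is the direction in which the jaws open and shut (so a half turn about z gives the same grasp; the last joint's range is limited). The gripper opens to 85 mm and grips with 20 to 120 N. Pads are 22 mm wide; open, the fingers measure 114 mm over their backs; the gripper's body (76 mm by 85 mm) begins 54 mm behind the grasp point. The pads swing forward as they close: fully open they stand 13 mm farther back than shut.
Start: joints at [-1.184, 0.628, 0.038, 1.517, -0.027, 0.996, -0.02], TCP at [0.284, 0.585, 0.231] pointing down, gripper open.
Joint ranges: [-3.06, 3.06], [-0.37, 2.12], [-1.25, 1.32], [0.18, 2.47], [-1.1, 4.24], [0.23, 1.98], [-2.94, 2.94]. Speed limits (rad/s): [2.57, 2.57, 3.14, 3.14, 3.14, 3.14, 3.14].

### API

Orientations are given as a unit quaternion [w, x, y, z].
In Python, from station import r gives the robot as it stands. The module is installed in compiled form; this text tells all that it offers.
- The arm moves only by the tool play_rows, never from a script. Its arguments are lists of equal length, an entry for each row: "delta_pos": the shift along the tool's x, y, z in mm, a list of three; "turn": the turn about the tool's z in degrees. A call has 1 to 12 rows; each row is the pose to reach, as a shift and turn from the pose commanded when the call began, along the tool's axes at that moment; what a row does not reach only later rows make up. A row lasts 1/12 s, in which the tool goes at most 41.7 mm and 7.16 degrees, less where a joint would pass 70% of its speed; a pose out of reach is approached as far as the arm can. A call with a gripper value outside its range is refused whole. "claw" is the finger opening in mm, from 0 to 85.4, set as the call begins (left out, the last holds). The fingers move at their own pace and stop on an object; "grip_force" is the grip in N (left out, the last holds). Time passes only in rows, so rows that repeat a pose let the fingers close. It gives the time, the measured TCP pose, the force and the opening at its end, in the units of the state.
- r.get_obs(): the state, without advancing time (a new reading comes with each control period).
- r.grab_frame(name): name is "side" or "top" or "wrist"; returns the picture (480x640x3 uint8, red, green, blue); there is no depth.
- r.camera_info(name): a dict with "fx", "fy", "cx", "cy" (pixels), "xyz" and "orientation" of the camera in the world. Camera axes: x right, y down, z forward; pixel columns grow to the right and rows downward; lengths in m; the calibration is good to about 2 mm. A picture is of the moment at which its call begins: read the wrist's pose just before it. camera_info takes no time and is no camera call; for the wrist camera it gives the pose at the moment of the call.
- r.close_job(): hands the job in, once; it reports no verdict.
The state is a dict: "time_s": time; "joints": joint angles; "qd": joint speeds; "joint_efforts": joint torques, N m; "position": TCP position; "eef_rot": TCP orientation; "contact_force": force on the tool from outside, world axes, zero at the start; "wrist_torque": the same for the moment, N m; "width": opening from 0.0 (shut) to 1.0 (fully open).
Only numpy, scipy, OpenCV 4.12 (cv2) and the standard library are available. Lean on these libraries where they do the work, as an engineer would, in place of code of your own. Each camera call takes 0.05 s, during which the arm holds its last target.

## Working session

There is one attempt and no reset: what is moved stays moved. The work goes in short steps, Python scripts to look and compute and a tool call to move; the robot and the scene stay as the last step left them, time stands still between calls to the robot, and variables do not carry over. Pictures are saved under pics/ and viewed, and the job is handed in when it is done.

Besides the shell and the picture viewer there is one more tool, called after ">>>" by a JSON object that holds its "fn" and its "kwargs", one argument or row to a line. play_rows: Moves the arm, as the interface text tells. Its arguments: {"type":"object","properties":{"delta_pos":{"type":"array"},"turn":{"type":"array"},"claw":{"type":"number"},"grip_force":{"type":"number"}},"required":["delta_pos","turn"]}

```bash
mkdir -p pics; cat > h.py <<'E'
import numpy as np, cv2
from scipy.spatial.transform import Rotation as R
from station import r
def q2R(q): return R.from_quat([q[1],q[2],q[3],q[0]]).as_matrix()
def snap(n,f):
    im=r.grab_frame(n); cv2.imwrite('pics/'+f+'.png',cv2.cvtColor(im,cv2.COLOR_RGB2BGR)); return im
E
python3 - <<'E'
from h import *
print(r.get_obs())
for n in ("side","top","wrist"):
    print(n,r.camera_info(n)); snap(n,n+'0')
print(r.get_obs()['time_s'])
E
```

```text
{'time_s': 0.0, 'joints': array([-1.18378818,  0.62931   ,  0.0384251 ,  1.51837399, -0.02699177,
        0.99630249, -0.02000404]), 'qd': array([ 1.91597723e-03, -1.79828948e-05, -5.66209765e-04, -4.62954985e-04,
        7.11294097e-05, -4.38875018e-04, -3.05047843e-04]), 'joint_efforts': array([-4.04787233e-04, -5.63401115e+01,  1.22647561e+00, -1.93439412e+01,
        1.11402190e-02,  1.07161776e-02,  1.08590137e-05]), 'position': array([0.28406318, 0.58394692, 0.23041028]), 'eef_rot': array([-2.00796526e-04,  2.24467929e-01,  9.74481025e-01, -9.16437048e-04]), 'contact_force': array([-0.83632051,  0.44096346,  0.37419602]), 'wrist_torque': array([ 0.00809439, -0.02437368,  0.01447101]), 'width': 1.0017844961197147}
side {'fx': 504.2793338098784, 'fy': 504.2793338098784, 'cx': 318.4981259143387, 'cy': 247.51446314454483, 'xyz': array([ 0.35599365, -0.88105164,  1.05655334]), 'orientation': array([-0.38732633,  0.91263017, -0.11864305,  0.05484804])}
top {'fx': 450.1573430656774, 'fy': 450.1573430656774, 'cx': 315.62854118205775, 'cy': 235.74615543244002, 'xyz': array([0.42299398, 0.03169541, 1.39256171]), 'orientation': array([-0.05023944,  0.70767171, -0.70258242,  0.05526933])}
wrist {'fx': 422.25037787175137, 'fy': 422.25037787175137, 'cx': 318.72080164837956, 'cy': 231.80072273859213, 'xyz': array([0.21884538, 0.61619129, 0.37437446]), 'orientation': array([0.12288155, 0.83856216, 0.52529218, 0.07603783])}
0.15
```

View pics/top0.png

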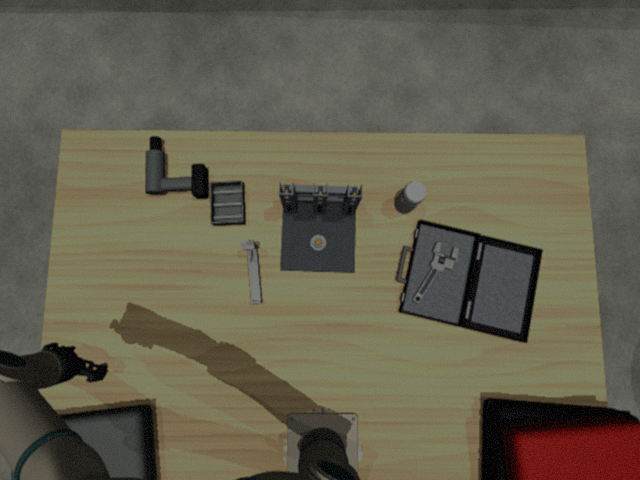

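View pics/side0.png

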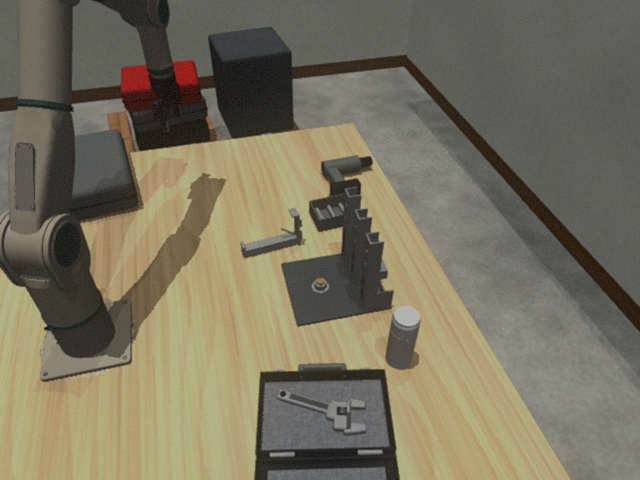

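View pics/wrist0.png

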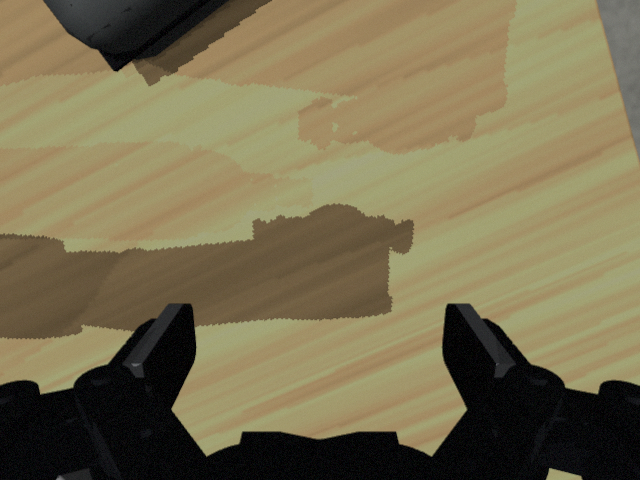

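```bash
cat >> h.py <<'E'
def ray(ci,u,v):
    d=q2R(ci['orientation'])@np.array([(u-ci['cx'])/ci['fx'],(v-ci['cy'])/ci['fy'],1.]); return ci['xyz'],d
def onz(ci,u,v,z):
    o,d=ray(ci,u,v); return o+d*(z-o[2])/d[2]
def proj(ci,p):
    c=q2R(ci['orientation']).T@(np.asarray(p)-ci['xyz']); return np.array([ci['fx']*c[0]/c[2]+ci['cx'],ci['fy']*c[1]/c[2]+ci['cy']])
def crop(f,x0,y0,x1,y1,s,out):
    im=cv2.imread('pics/'+f+'.png')[y0:y1,x0:x1]; cv2.imwrite('pics/'+out+'.png',cv2.resize(im,None,fx=s,fy=s,interpolation=cv2.INTER_CUBIC))
E
python3 - <<'E'
from h import *
crop('top0',390,200,550,320,5,'c1'); crop('top0',230,170,370,310,4,'c2')
E
```

```text
(no output)
```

View pics/c1.png

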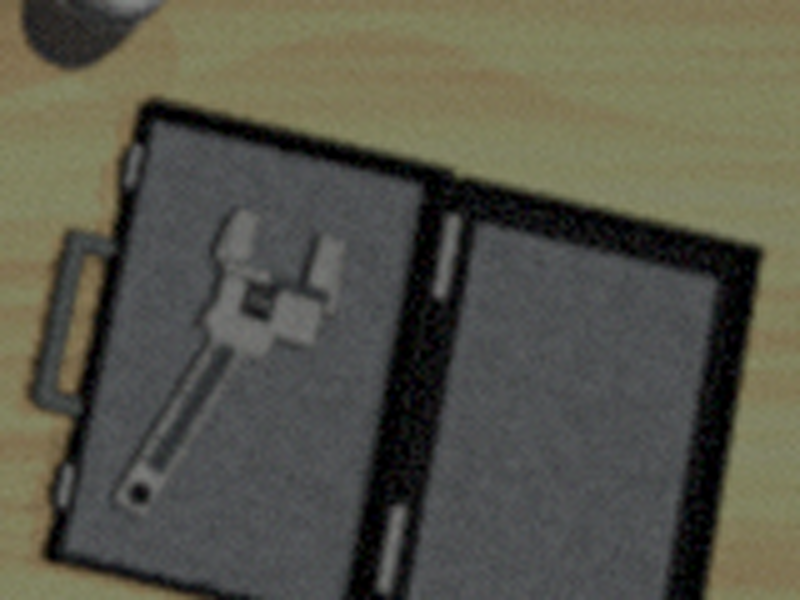

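View pics/c2.png

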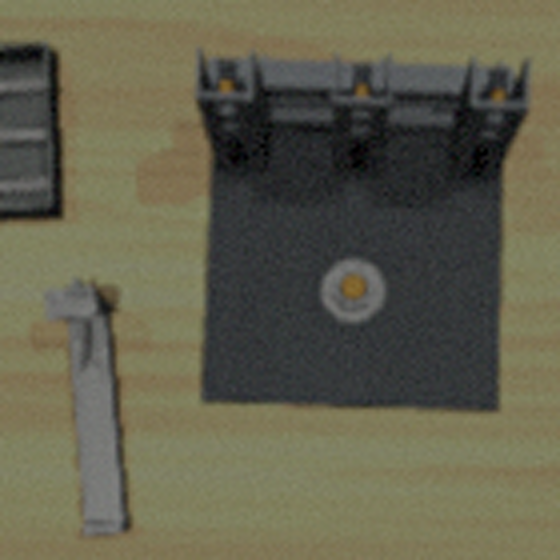

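```bash
cat >> h.py <<'E'
def go(pos,yaw=None):
    """delta in tool mm and turn deg to world TCP pos; yaw = world heading of tool y axis (deg, mod 180)"""
    o=r.get_obs(); M=q2R(o['eef_rot']); d=M.T@(np.array(pos)-o['position'])*1000
    t=None
    if yaw is not None:
        cur=np.degrees(np.arctan2(M[1,1],M[0,1])); dy=(yaw-cur+90)%180-90; t=-dy
    print('delta',d.round(1),'turn',None if t is None else round(t,1),'dist',np.linalg.norm(d).round(0)); return d,t
def st():
    o=r.get_obs(); M=q2R(o['eef_rot'])
    print('t',round(o['time_s'],2),'pos',(o['position']*1000).round(1),'ytool',np.degrees(np.arctan2(M[1,1],M[0,1])).round(2),'ztool',M[:,2].round(3),'F',o['contact_force'].round(1),'T',o['wrist_torque'].round(2),'w',round(o['width']*85.4,1),'q',o['joints'].round(2))
E
python3 - <<'E'
from h import *
st()
c=r.camera_info('top')
def P(n,u,v,z): print(n,(onz(c,u,v,z)*1000).round(0))
f=lambda x,y:(390+x/5,200+y/5)
P('case corners TL',*f(150,103),.04);P('BL',*f(50,558),.04)
P('TR',*f(450,178),.04)
P('mouth',*f(283,245),.013);P('handle end',*f(132,500),.013);P('handle start',*f(215,350),.013)
g=lambda x,y:(230+x/4,170+y/4)
P('nut',*g(353,287),.03)
for p in((203,400),(498,408),(505,165),(215,165)):P('foot',*g(*p),.008)
P('br tail',*g(105,525),.044);P('br tab',*g(75,300),.118)
s=r.camera_info('wrist');o=r.get_obs();M=q2R(o['eef_rot'])
print('cam in tool',M.T@(s['xyz']-o['position']));print((M.T@q2R(s['orientation'])).round(3));print(M.round(3))
E
```

```text
t 0.15 pos [284.1 584.1 230.6] ytool 64.05 ztool [-0.001 -0.001 -1.   ] F [0.3 0.4 0.1] T [0.05 0.03 0.01] w 85.6 q [-1.18  0.63  0.04  1.52 -0.03  1.   -0.02]
case corners TL [ 676. -296.   40.]
BL [ 401. -229.   40.]
TR [ 631. -478.   40.]
mouth [ 592. -383.   13.]
handle end [ 436. -285.   13.]
handle start [ 527. -339.   13.]
nut [610.  15.  30.]
foot [524. 129.   8.]
foot [520. -98.   8.]
foot [ 710. -104.    8.]
foot [708. 123.   8.]
br tail [428. 197.  44.]
br tab [587. 214. 118.]
cam in tool [ 0.0727478   0.00014486 -0.1438776 ]
[[ 0.001 -0.958 -0.286]
 [ 1.     0.001  0.   ]
 [-0.    -0.286  0.958]]
[[-0.899  0.438 -0.001]
 [ 0.438  0.899 -0.001]
 [ 0.    -0.001 -1.   ]]
```

```bash
python3 - <<'E'
from h import *
go((.574,.033,.33),64)
E
```

```text
delta [-501.8 -368.9  -98.9] turn 0.1 dist 631.0
```

>>> {"fn": "play_rows", "kwargs": {
  "delta_pos": [
    [-125, -92, -99],
    [-502, -369, -99],
    [-502, -369, -99],
    [-502, -369, -99],
    [-502, -369, -99],
    [-502, -369, -99],
    [-502, -369, -99],
    [-502, -369, -99],
    [-502, -369, -99],
    [-502, -369, -99],
    [-502, -369, -99],
    [-502, -369, -99]
  ],
  "turn": [0, 0, 0, 0, 0, 0, 0, 0, 0, 0, 0, 0]
}}

```text
time_s: 1.15
position: [0.5126, 0.1492, 0.3132]
eef_rot: [-0.0, 0.224, 0.974, 0.0]
contact_force: [0.8, 1.4, -0.1]
width: 0.999
```

```bash
python3 - <<'E'
from h import *
st()
go((.574,.033,.33),64)
E
```

```text
t 1.15 pos [512.6 149.2 313.2] ytool 64.06 ztool [-0.  0. -1.] F [ 0.8  1.4 -0.1] T [ 0.01  0.02 -0.06] w 85.3 q [-0.42  0.37  0.12  1.73 -0.05  1.04  0.83]
delta [-106.1  -77.7  -16.8] turn 0.1 dist 133.0
```

>>> {"fn": "play_rows", "kwargs": {
  "delta_pos": [
    [-106, -78, -17],
    [-106, -78, -17],
    [-106, -78, -17],
    [-106, -78, -17],
    [-106, -78, -17],
    [-106, -78, -17]
  ],
  "turn": [0, 0, 0, 0, 0, 0]
}}

```text
time_s: 1.65
position: [0.5731, 0.0345, 0.3294]
eef_rot: [-0.001, 0.225, 0.974, 0.0]
contact_force: [-0.3, 1.4, -1.0]
width: 1.0
```

```bash
python3 - <<'E'
from h import *
st(); snap('wrist','w1'); print(r.camera_info('wrist')); st()
E
```

```text
t 1.65 pos [573.1  34.5 329.4] ytool 63.98 ztool [-0.001  0.001 -1.   ] F [-0.3  1.4 -1. ] T [0.03 0.04 0.01] w 85.4 q [-0.21  0.43  0.15  1.6  -0.07  1.12  1.07]
{'fx': 422.25037787175137, 'fy': 422.25037787175137, 'cx': 318.72080164837956, 'cy': 231.80072273859213, 'xyz': array([0.50758499, 0.0676277 , 0.47343433]), 'orientation': array([0.12156862, 0.83848106, 0.52565894, 0.07650658])}
t 1.7 pos [572.8  35.8 329.4] ytool 64.11 ztool [-0.001  0.001 -1.   ] F [-0.4  0.1  0.6] T [ 0.02 -0.01  0.04] w 85.2 q [-0.21  0.43  0.15  1.6  -0.07  1.12  1.07]
```

View pics/w1.png

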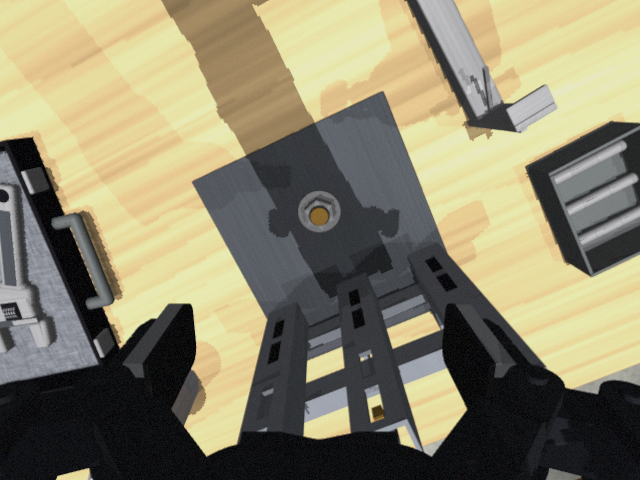

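```bash
python3 - <<'E'
from h import *
crop('w1',180,80,450,280,3,'c3'); crop('w1',285,180,355,240,11,'c4')
E
```

```text
(no output)
```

View pics/c3.png

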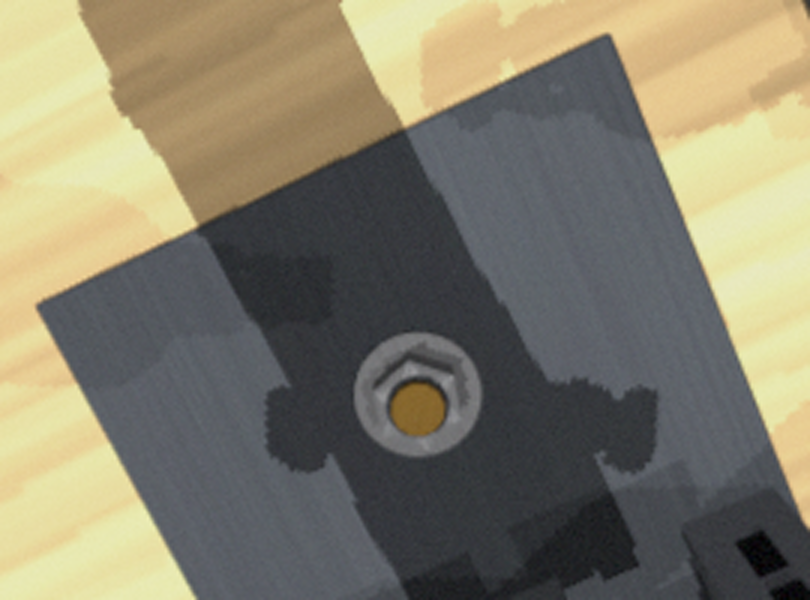

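View pics/c4.png

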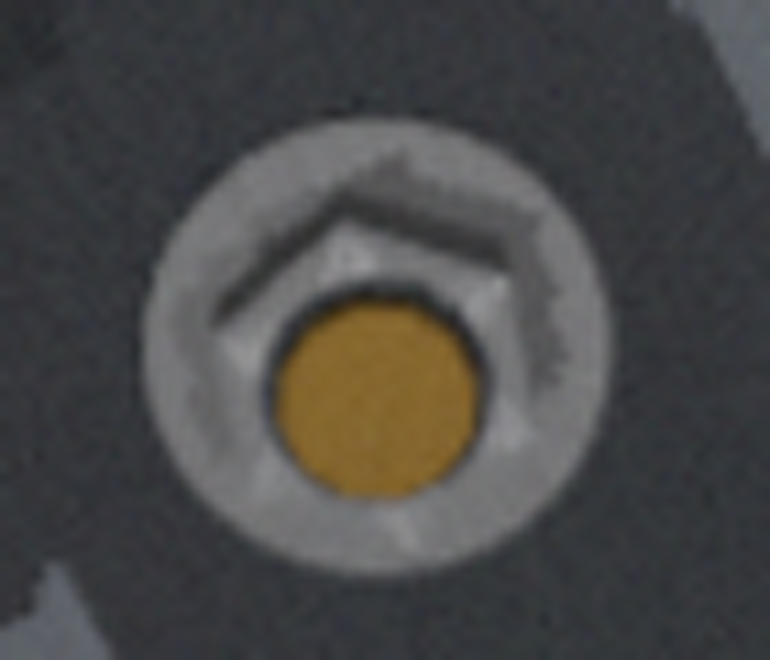

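```bash
cat > m1.py <<'E'
from h import *
c={'fx': 422.25037787175137, 'fy': 422.25037787175137, 'cx': 318.72080164837956, 'cy': 231.80072273859213, 'xyz': np.array([0.50758499, 0.0676277 , 0.47343433]), 'orientation': np.array([0.12156862, 0.83848106, 0.52565894, 0.07650658])}
a=onz(c,192.7,181.7,.008);b=onz(c,382.7,91.3,.008)
d=b-a;print('front R,L',a*1000,b*1000,np.linalg.norm(d),'yaw',np.degrees(np.arctan2(-d[0],d[1])))
h=[(215,325),(345,205),(508,262),(525,435),(400,550),(240,480)]
P=np.array([onz(c,285+x/11,180+y/11,.026) for x,y in h]);ctr=P.mean(0);print('nut',ctr*1000)
for p in P: v=p-ctr;print(np.linalg.norm(v[:2])*1000,np.degrees(np.arctan2(v[1],v[0])))
print('stud',onz(c,285+378/11,180+400/11,.032)*1000,'washer',onz(c,285+378/11,180+346/11,.009)*1000)
E
python3 m1.py
```

```text
front R,L [518.69681277 -92.9688467    8.        ] [523.04714485 134.7847278    8.        ] 0.22779511865643545 yaw -1.0942763956738373
nut [609.20271409  18.82200637  26.        ]
16.429068836762724 -134.69639229312085
17.615530387409553 162.8781642213898
17.769834623497058 105.29052095918051
16.347672883150015 42.84963883146278
18.09464815175828 -16.934736385418546
16.92324289027083 -77.08930963146446
stud [610.17274466  18.98606608  32.        ] washer [610.35962913  18.94555394   9.        ]
```

```bash
python3 - <<'E'
from h import *
go((.522,-.341,.2),59)
E
```

```text
delta [-119.1 -361.2  129.1] turn 5.1 dist 402.0
```

>>> {"fn": "play_rows", "kwargs": {
  "delta_pos": [
    [-119, -361, 129],
    [-119, -361, 129],
    [-119, -361, 129],
    [-119, -361, 129],
    [-119, -361, 129],
    [-119, -361, 129],
    [-119, -361, 129],
    [-119, -361, 129],
    [-119, -361, 129],
    [-119, -361, 129],
    [-119, -361, 129],
    [-119, -361, 129]
  ],
  "turn": [5, 5, 5, 5, 5, 5, 5, 5, 5, 5, 5, 5],
  "claw": 60
}}

```text
time_s: 2.7
position: [0.522, -0.3415, 0.1999]
eef_rot: [-0.001, 0.267, 0.964, 0.001]
contact_force: [0.7, -0.1, 0.2]
width: 0.701
```

```bash
python3 - <<'E'
from h import *
st(); c=r.camera_info('wrist'); snap('wrist','w2'); print(c); st()
E
```

```text
t 2.7 pos [ 522.  -341.5  199.9] ytool 59.01 ztool [-0.002  0.002 -1.   ] F [ 0.7 -0.1  0.2] T [ 0.09 -0.06 -0.01] w 59.9 q [ 0.43  0.63  0.18  1.63 -0.13  0.9   1.68]
{'fx': 422.25037787175137, 'fy': 422.25037787175137, 'cx': 318.72080164837956, 'cy': 231.80072273859213, 'xyz': array([ 0.45993657, -0.30408682,  0.34392311]), 'orientation': array([0.12458849, 0.86109747, 0.48780349, 0.07096909])}
t 2.75 pos [ 523.1 -339.8  200.5] ytool 59.16 ztool [-0.     0.002 -1.   ] F [ 0.5  1.7 -0.4] T [ 0.08 -0.04  0.03] w 60.1 q [ 0.43  0.63  0.17  1.63 -0.13  0.9   1.68]
```

View pics/w2.png

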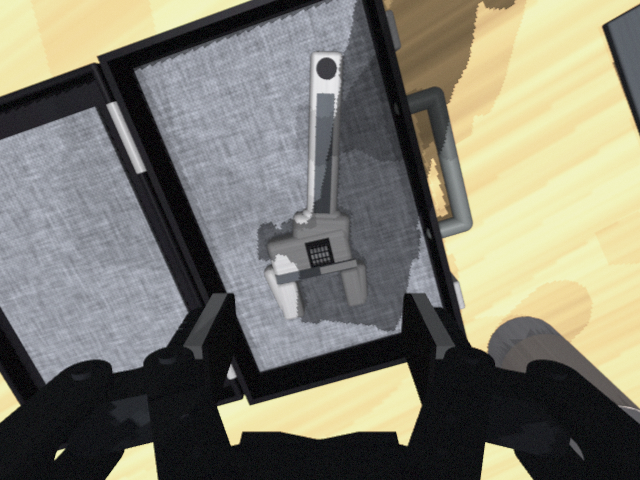

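```bash
python3 - <<'E'
from h import *
crop('w2',240,40,400,200,4,'c5'); crop('w2',245,195,385,330,5,'c6')
E
```

```text
(no output)
```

View pics/c5.png

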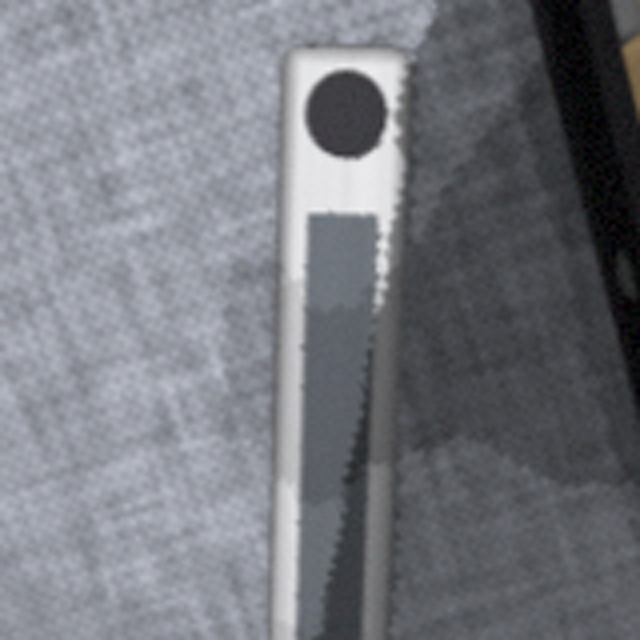

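View pics/c6.png

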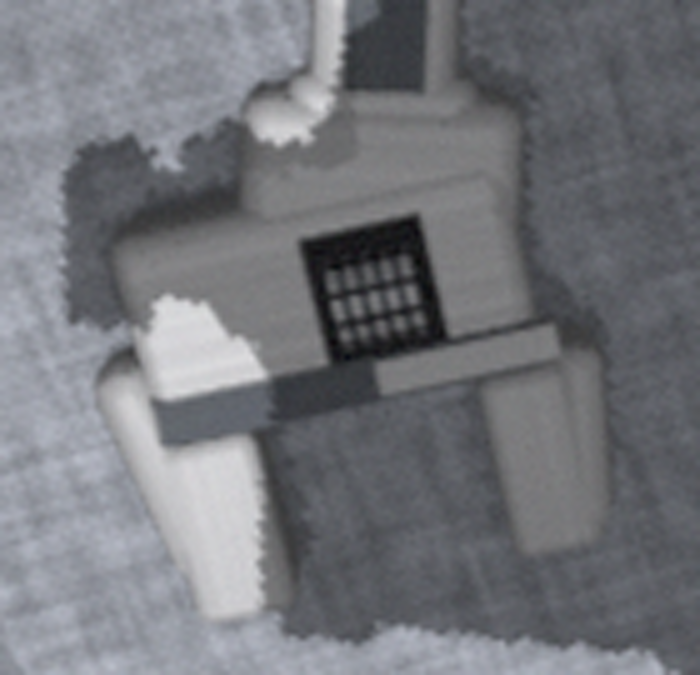

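```bash
cat > m2.py <<'E'
from h import *
c={'fx': 422.25037787175137, 'fy': 422.25037787175137, 'cx': 318.72080164837956, 'cy': 231.80072273859213, 'xyz': np.array([ 0.45993657, -0.30408682,  0.34392311]), 'orientation': np.array([0.12458849, 0.86109747, 0.48780349, 0.07096909])}
f=lambda x,y:(240+x/4,40+y/4); g=lambda x,y:(245+x/5,195+y/5)
E=onz(c,*f(347,47),.0185);S=onz(c,*f(329,640),.0185)
d=(S-E)/np.linalg.norm(S-E);print('handle heading (to mouth)',np.degrees(np.arctan2(d[1],d[0])))
print('width',[np.linalg.norm(onz(c,*f(270,640),.0185)-onz(c,*f(388,640),.0185))*1000])
M=E+d*.192;print('mouth from handle',M*1000,'grip',(M-d*.082)*1000)
zt=.021
a=onz(c,*g(265,435),zt);b=onz(c,*g(485,395),zt)
print('fixed face top near throat',a*1000,'moving',b*1000,'gap',np.linalg.norm(a-b))
a2=onz(c,*g(270,610),zt);b2=onz(c,*g(518,550),zt);print('tips',a2*1000,b2*1000,np.linalg.norm(a2-b2))
print('jaw dir',[np.degrees(np.arctan2(*(y-x)[1::-1])) for x,y in((a,a2),(b,b2))])
print('worm',onz(c,*g(378,297),.025)*1000)
E
python3 m2.py
```

```text
handle heading (to mouth) -32.5006748094994
width [np.float64(23.1934778294647)]
mouth from handle [ 592.59490745 -382.77351027   18.5       ] grip [ 523.43732781 -338.71412787   18.5       ]
fixed face top near throat [ 570.34485292 -389.96363673   21.        ] moving [ 582.89661865 -355.21149175   21.        ] gap 0.03694940328599227
tips [ 598.07607973 -406.11375301   21.        ] [ 610.0011512  -364.47377679   21.        ] 0.04331391172039894
jaw dir [np.float64(-30.21567283961791), np.float64(-18.8665589078476)]
worm [ 557.96866045 -360.82879713   25.        ]
```

```bash
python3 - <<'E'
from h import *
st();go((.5234,-.3387,.06),57.5)
E
```

```text
t 2.75 pos [ 523.1 -339.8  200.5] ytool 59.16 ztool [-0.     0.002 -1.   ] F [ 0.5  1.7 -0.4] T [ 0.08 -0.04  0.03] w 60.1 q [ 0.43  0.63  0.17  1.63 -0.13  0.9   1.68]
delta [1.000e-01 8.000e-01 1.405e+02] turn 1.7 dist 140.0
```

>>> {"fn": "play_rows", "kwargs": {
  "delta_pos": [
    [0, 2, 40],
    [0, 2, 80],
    [0, 2, 120],
    [0, 2, 140],
    [0, 2, 150],
    [0, 2, 150],
    [0, 2, 150],
    [0, 2, 150]
  ],
  "turn": [1.6, 1.6, 1.6, 1.6, 1.6, 1.6, 1.6, 1.6]
}}

```text
time_s: 3.42
position: [0.5254, -0.3404, 0.053]
eef_rot: [0.002, 0.28, 0.96, -0.0]
contact_force: [0.2, 0.4, -0.2]
width: 0.698
```

```bash
cat >> h.py <<'E'
def avg(n=4):
    """averages readings using camera calls' time"""
    P=[];Y=[];Z=[]
    for i in range(n):
        o=r.get_obs();P.append(o['position']);M=q2R(o['eef_rot']);Y.append(np.degrees(np.arctan2(M[1,1],M[0,1])));Z.append(o['contact_force'])
        r.grab_frame('wrist')
    print('avg pos',(np.mean(P,0)*1000).round(2),'yaw',np.mean(Y).round(2),'F',np.mean(Z,0).round(2),'t',round(o['time_s'],2),'std',(np.std(P,0)*1000).round(2))
    return np.mean(P,0),np.mean(Y)
def goa(pos,yaw=None,n=4):
    p,y=avg(n); a=np.radians(y)
    ty=np.array([np.cos(a),np.sin(a),0]);tx=np.array([-np.sin(a),np.cos(a),0])
    d=np.array(pos)-p
    print('delta',(d@tx*1000).round(1),(d@ty*1000).round(1),(-d[2]*1000).round(1),'turn',None if yaw is None else round(-((yaw-y+90)%180-90),1))
E
python3 - <<'E'
from h import *
c=r.camera_info('wrist');snap('wrist','w3');print(c['xyz'],c['orientation']);goa((.5234,-.3387,.008),57.5)
E
```

```text
[ 0.46360633 -0.30092566  0.19665056] [0.12808491 0.86696075 0.47641632 0.07071639]
avg pos [ 524.84 -340.79   52.86] yaw 57.48 F [-0.24  0.06 -0.23] t 3.62 std [0.33 0.06 0.26]
delta 2.3 1.0 44.9 turn -0.0
```

View pics/w3.png

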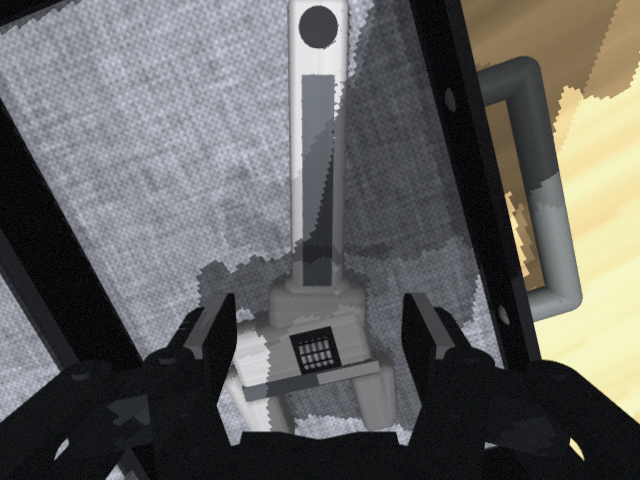

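>>> {"fn": "play_rows", "kwargs": {
  "delta_pos": [
    [2, 1, 20],
    [2, 1, 35],
    [2, 1, 45],
    [2, 1, 45],
    [2, 1, 45]
  ],
  "turn": [0, 0, 0, 0, 0]
}}

```text
time_s: 4.08
position: [0.5222, -0.3385, 0.0058]
eef_rot: [-0.0, 0.28, 0.96, 0.0]
contact_force: [-0.5, -0.1, 0.6]
width: 0.7
```

>>> {"fn": "play_rows", "kwargs": {
  "delta_pos": [
    [0, 0, 0],
    [0, 0, 0],
    [0, 0, 0],
    [0, 0, 0],
    [0, 0, 0],
    [0, 0, 0],
    [0, 0, 0],
    [0, 0, 0]
  ],
  "turn": [0, 0, 0, 0, 0, 0, 0, 0],
  "claw": 10,
  "grip_force": 60
}}

```text
time_s: 4.75
position: [0.5228, -0.339, 0.0069]
eef_rot: [0.001, 0.28, 0.96, -0.0]
contact_force: [-1.2, 0.3, 5.6]
width: 0.263
```

```bash
python3 - <<'E'
from h import *
st();avg()
E
```

```text
t 4.75 pos [ 522.8 -339.     6.9] ytool 57.44 ztool [ 0.001 -0.001 -1.   ] F [-1.2  0.3  5.6] T [ 0.02  0.16 -0.02] w 22.4 q [ 0.46  0.89  0.12  1.74 -0.19  0.52  1.7 ]
avg pos [ 522.81 -338.97    6.95] yaw 57.44 F [-1.27  0.18  5.99] t 4.9 std [0.01 0.01 0.  ]
```

>>> {"fn": "play_rows", "kwargs": {
  "delta_pos": [
    [0, 0, -10],
    [0, 0, -30],
    [0, 0, -60],
    [0, 0, -90],
    [0, 0, -120],
    [0, 0, -150],
    [0, 0, -150],
    [0, 0, -150],
    [0, 0, -150],
    [0, 0, -150]
  ],
  "turn": [0, 0, 0, 0, 0, 0, 0, 0, 0, 0],
  "grip_force": 80
}}

```text
time_s: 5.78
position: [0.5208, -0.3371, 0.1539]
eef_rot: [-0.002, 0.28, 0.96, 0.001]
contact_force: [0.0, 0.7, -5.2]
width: 0.248
```

```bash
python3 - <<'E'
from h import *
c=r.camera_info('wrist');snap('wrist','w4');print(c['xyz'],c['orientation']);avg();st()
E
```

```text
[ 0.46013515 -0.29825652  0.29808838] [0.12454459 0.8677341  0.47626886 0.06851379]
avg pos [ 521.32 -337.67  154.14] yaw 57.46 F [-0.12  0.2  -4.89] t 5.98 std [0.26 0.24 0.28]
t 6.03 pos [ 521.9 -338.1  154.8] ytool 57.46 ztool [-0.002  0.001 -1.   ] F [ 0.1 -0.2 -4.5] T [ 0.08  0.09 -0.01] w 21.6 q [ 0.42  0.68  0.17  1.68 -0.15  0.8   1.67]
```

View pics/w4.png

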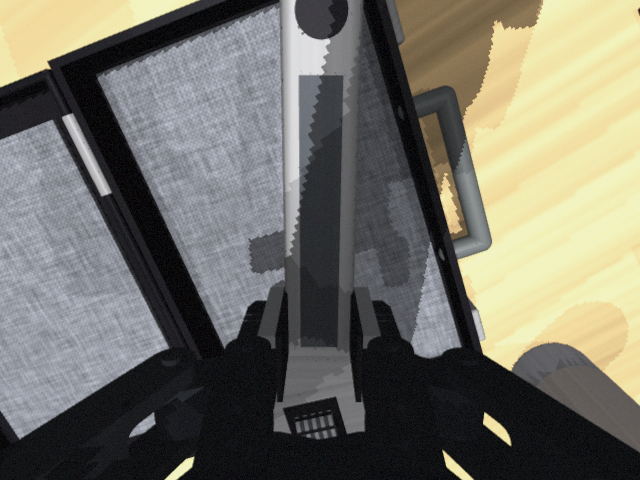

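```bash
python3 - <<'E'
from h import *
goa((.5398,-.024,.11),118.9)
E
```

```text
avg pos [ 522.04 -338.26  155.2 ] yaw 57.45 F [-0.04 -0.09 -4.52] t 6.18 std [0.12 0.09 0.25]
delta 154.1 274.5 45.2 turn -61.4
```

>>> {"fn": "play_rows", "kwargs": {
  "delta_pos": [
    [15, 27, 0],
    [30, 54, 0],
    [46, 82, 0],
    [62, 110, 10],
    [77, 137, 20],
    [92, 164, 30],
    [108, 192, 45],
    [123, 219, 45],
    [139, 247, 45],
    [154, 274, 45],
    [154, 274, 45],
    [154, 274, 45]
  ],
  "turn": [-4, -10, -16, -22, -28, -34, -40, -46, -52, -57, -61.4, -61.4]
}}

```text
time_s: 7.23
position: [0.5406, -0.0215, 0.1112]
eef_rot: [0.001, -0.253, 0.968, 0.001]
contact_force: [-1.0, -1.3, -4.6]
width: 0.253
```

>>> {"fn": "play_rows", "kwargs": {
  "delta_pos": [
    [0, 0, 0],
    [0, 0, 0],
    [0, 0, 0],
    [0, 0, 0]
  ],
  "turn": [0, 0, 0, 0]
}}

```text
time_s: 7.57
position: [0.5399, -0.0259, 0.1109]
eef_rot: [-0.0, -0.248, 0.969, -0.0]
contact_force: [-0.5, -0.0, -5.5]
width: 0.252
```

```bash
python3 - <<'E'
from h import *
goa((.5398,-.024,.04),118.9)
c=r.camera_info('wrist');snap('wrist','w5');snap('top','t5');snap('side','s5')
crop('top' if 0 else 't5',260,170,400,310,5,'c7');crop('s5',240,200,440,350,4,'c8')
E
```

```text
avg pos [539.94 -25.49 110.94] yaw 118.74 F [-0.17  0.21 -5.02] t 7.72 std [0.01 0.28 0.01]
delta -0.6 1.4 70.9 turn -0.2
```

View pics/w5.png

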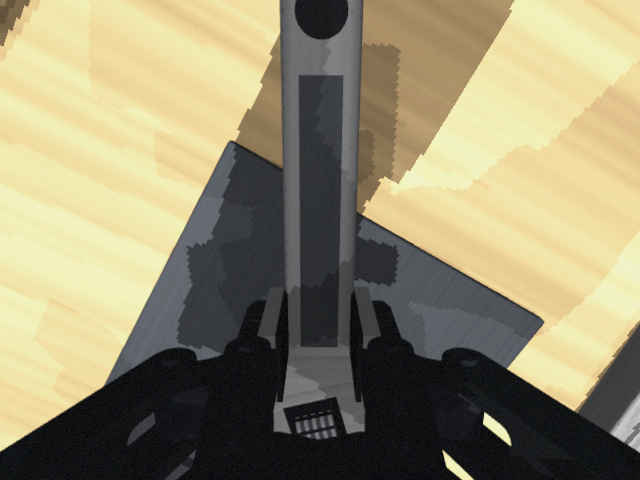

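View pics/c7.png

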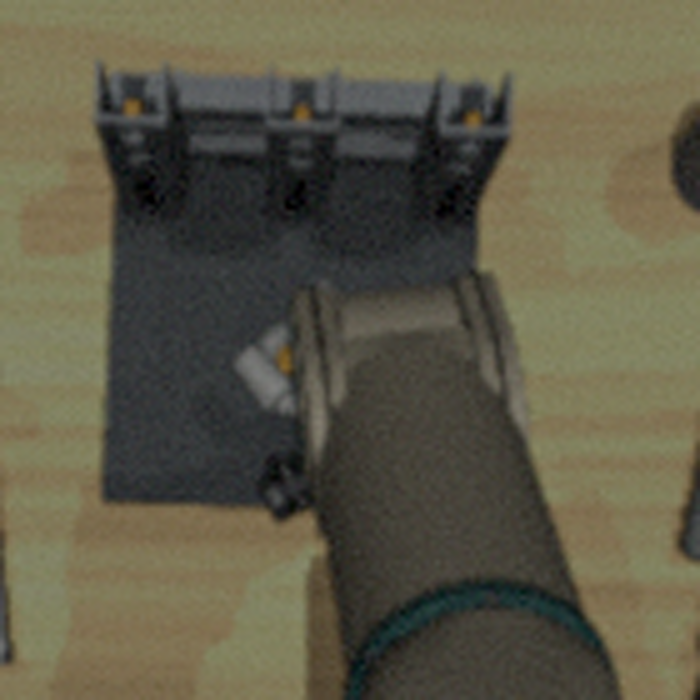

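View pics/c8.png

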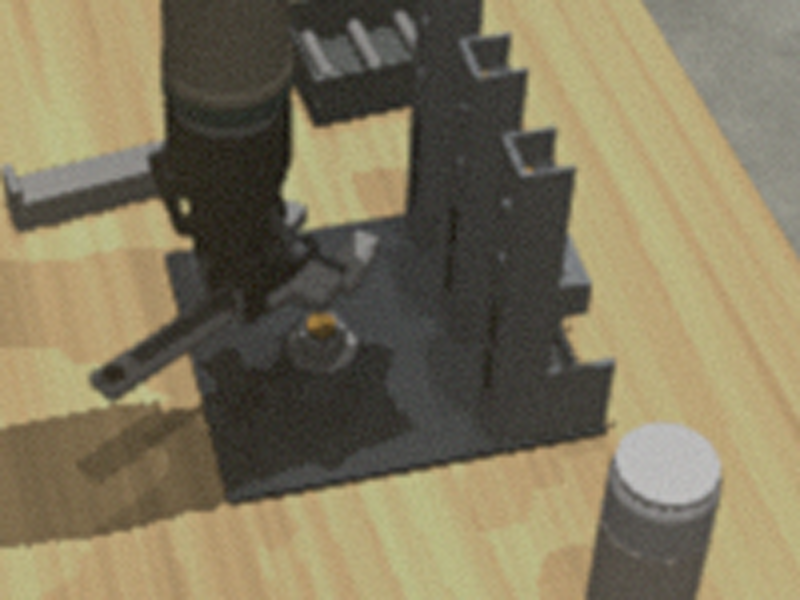

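```bash
python3 - <<'E'
from h import *
crop('w5',215,125,255,165,12,'c9');crop('w5',510,300,560,340,12,'c10')
c=r.camera_info('wrist');print(onz(c,232,142,.008)*1000,onz(c,543,320,.008)*1000);print(r.get_obs()['position'])
E
```

```text
[517.74576655 -93.54241196   8.        ] [522.68604054 132.65169863   8.        ]
[ 0.53992409 -0.02465585  0.11088356]
```

View pics/c9.png

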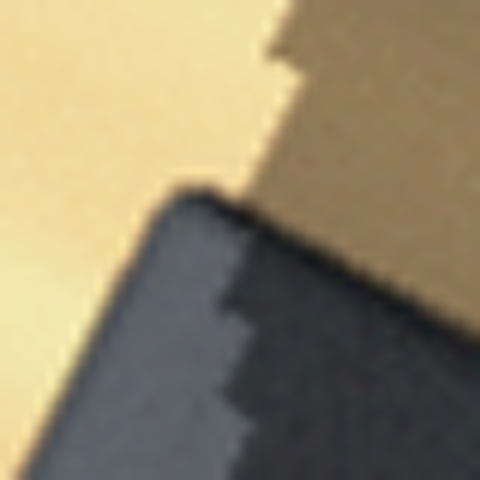

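View pics/c10.png

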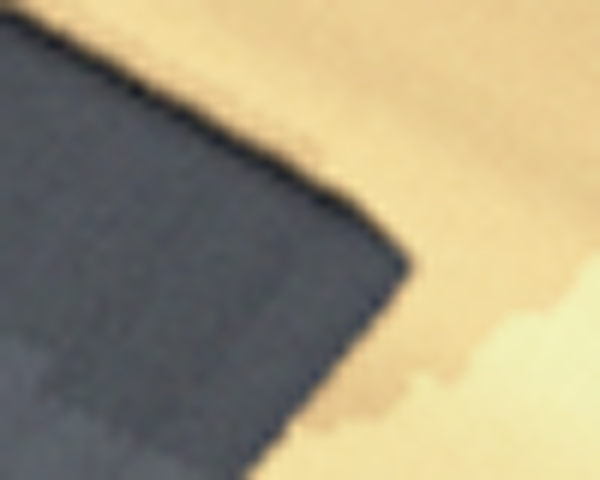

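>>> {"fn": "play_rows", "kwargs": {
  "delta_pos": [
    [0, 0, 30],
    [0, 0, 60],
    [0, 0, 72],
    [0, 0, 78],
    [0, 0, 84],
    [0, 0, 88],
    [0, 0, 91],
    [0, 0, 91],
    [0, 0, 91]
  ],
  "turn": [0, 0, 0, 0, 0, 0, 0, 0, 0]
}}

```text
time_s: 8.67
position: [0.5405, -0.0246, 0.0206]
eef_rot: [0.001, -0.249, 0.968, -0.0]
contact_force: [-0.8, 0.1, -4.5]
width: 0.256
```

```bash
python3 - <<'E'
from h import *
st()
goa((.5394,-.0257,.014),118.9)
E
```

```text
t 8.67 pos [540.5 -24.6  20.6] ytool 118.85 ztool [ 0.001  0.    -1.   ] F [-0.8  0.1 -4.5] T [0.01 0.16 0.03] w 21.8 q [ 0.03  0.8  -0.06  1.97  0.12  0.38  1.95]
avg pos [540.46 -24.6   20.57] yaw 118.85 F [-0.48  0.17 -4.61] t 8.82 std [0.03 0.01 0.03]
delta 1.5 -0.5 6.6 turn -0.0
```

>>> {"fn": "play_rows", "kwargs": {
  "delta_pos": [
    [1, 0, 3],
    [1, 0, 5],
    [1, 0, 7],
    [1, 0, 9],
    [1, 0, 10],
    [1, 0, 10],
    [1, 0, 10]
  ],
  "turn": [0, 0, 0, 0, 0, 0, 0]
}}

```text
time_s: 9.45
position: [0.5389, -0.0251, 0.0102]
eef_rot: [-0.0, -0.249, 0.968, -0.0]
contact_force: [-1.4, -0.3, 2.1]
width: 0.252
```

```bash
python3 - <<'E'
from h import *
st();snap('side','s6');crop('s6',240,200,440,350,4,'c11')
E
```

```text
t 9.45 pos [538.9 -25.1  10.2] ytool 118.85 ztool [-0. -0. -1.] F [-1.4 -0.3  2.1] T [-0.02  0.42  0.  ] w 21.6 q [ 0.03  0.82 -0.06  1.97  0.13  0.36  1.95]
```

View pics/c11.png

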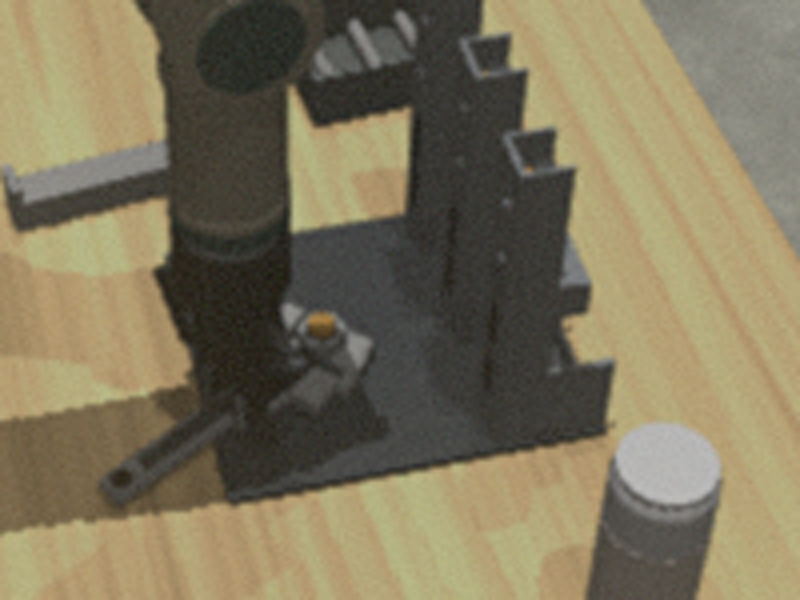

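>>> {"fn": "play_rows", "kwargs": {
  "delta_pos": [
    [0, 0, 0],
    [0, 0, 0],
    [0, 0, 0],
    [0, 0, 0],
    [0, 0, -25],
    [0, 0, -65],
    [-20, 0, -100],
    [-45, 0, -130],
    [-60, 0, -140],
    [-60, 0, -140],
    [-60, 0, -140],
    [-60, 0, -140]
  ],
  "turn": [0, 0, 0, 0, 0, 0, 0, 0, 0, 0, 0, 0],
  "claw": 60
}}

```text
time_s: 10.5
position: [0.5898, 0.0031, 0.1487]
eef_rot: [-0.002, -0.249, 0.969, 0.0]
contact_force: [-0.9, 0.5, -0.9]
width: 0.708
```

```bash
python3 - <<'E'
from h import *
avg();c=r.camera_info('wrist');snap('wrist','w7');print(c['xyz'].tolist(),c['orientation'].tolist())
E
```

```text
avg pos [589.68   3.01 148.5 ] yaw 118.81 F [-0.19 -0.04 -0.05] t 10.65 std [0.15 0.09 0.13]
[0.5269488347102984, -0.031704835799187425, 0.2928075514350782] [0.07237335216039952, 0.503359485902757, 0.8521339222784321, 0.12352774729247719]
```

View pics/w7.png

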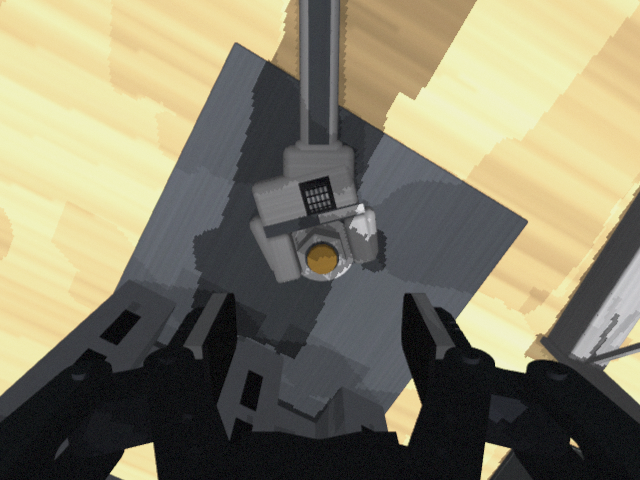

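```bash
python3 - <<'E'
from h import *
crop('w7',240,135,390,295,5,'c12')
E
```

```text
(no output)
```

View pics/c12.png

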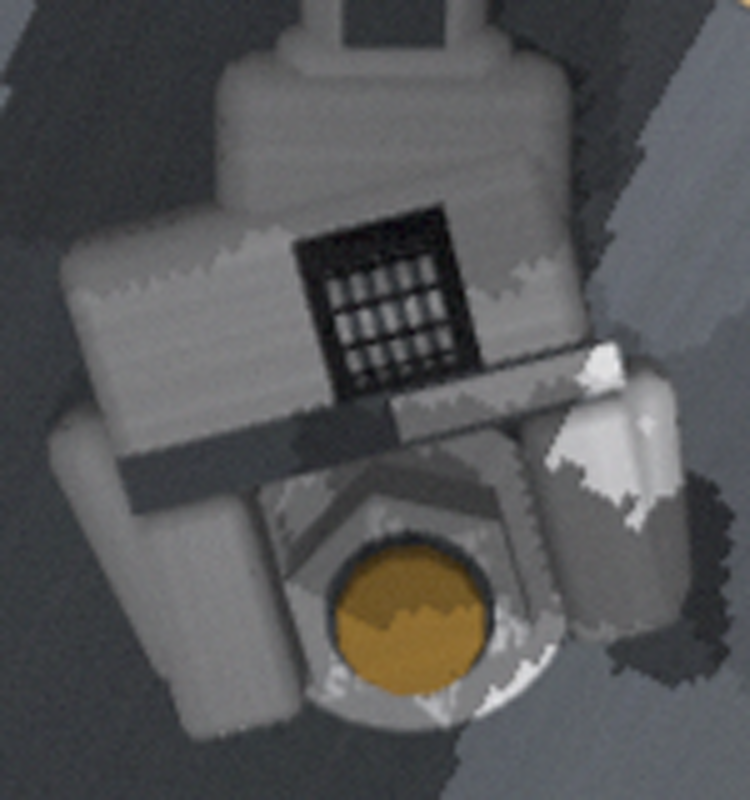

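```bash
cat > m3.py <<'E'
from h import *
c={'fx': 422.25037787175137, 'fy': 422.25037787175137, 'cx': 318.72080164837956, 'cy': 231.80072273859213, 'xyz': np.array([0.5269488347102984, -0.031704835799187425, 0.2928075514350782]), 'orientation': np.array([0.07237335216039952, 0.503359485902757, 0.8521339222784321, 0.12352774729247719])}
g=lambda x,y:(240+x/5,135+y/5)
W=lambda x,y,z:onz(c,*g(x,y),z)*1000
print('stud',W(413,620,.032),'worm',W(393,322,.028))
a,a2,b,b2=W(262,490,.024),W(300,690,.024),W(528,445,.024),W(565,630,.024)
for x,y in((a,a2),(b,b2)): print(np.degrees(np.arctan2(*(y-x)[1::-1])))
h=np.radians(43.9);n=np.array([-np.sin(h),np.cos(h),0]);print('gap',(b-a)@n,(b2-a2)@n)
P=[W(x,y,.026) for x,y in((293,580),(375,497),(495,520))];print([np.degrees(np.arctan2(*(P[i+1]-P[i])[1::-1])) for i in range(2)])
print('front corners',onz(c,235,43,.008)*1000,onz(c,527,221,.008)*1000)
E
python3 m3.py
```

```text
stud [609.39137581  16.95492675  32.        ] worm [576.463646    -4.18957878  28.        ]
38.20182170740902
40.77590057824302
gap 35.63304170098207 37.05558170469703
[np.float64(165.38153065969922), np.float64(107.52255668509189)]
front corners [518.51523716 -95.40477454   8.        ] [523.43300636 132.79288622   8.        ]
```

```bash
python3 - <<'E'
from h import *
goa((.5734,-.0086,.045),133.9)
E
```

```text
avg pos [590.92   3.5  149.26] yaw 118.83 F [-0.11 -0.06 -0.34] t 10.9 std [0.27 0.13 0.23]
delta 21.2 -2.2 104.3 turn -15.1
```

>>> {"fn": "play_rows", "kwargs": {
  "delta_pos": [
    [21, -2, 0],
    [21, -2, 20],
    [21, -2, 50],
    [21, -2, 80],
    [21, -2, 100],
    [21, -2, 104],
    [21, -2, 104],
    [21, -2, 104],
    [21, -2, 104]
  ],
  "turn": [-5, -10, -15, -15, -15, -15, -15, -15, -15],
  "claw": 0
}}

```text
time_s: 11.7
position: [0.5755, -0.0079, 0.0474]
eef_rot: [0.001, -0.373, 0.928, -0.0]
contact_force: [0.4, -0.6, 0.7]
width: 0.0
```

```bash
python3 - <<'E'
from h import *
goa((.5734,-.0086,.030),133.9); st();snap('wrist','w8')
E
```

```text
avg pos [575.34  -7.92  47.39] yaw 133.85 F [ 0.2  -0.02  0.25] t 11.85 std [0.14 0.04 0.09]
delta 1.9 0.9 17.4 turn -0.0
t 11.9 pos [575.  -8.  47.] ytool 133.86 ztool [ 0.002  0.    -1.   ] F [-0.4 -0.7  0.1] T [0.05 0.04 0.01] w 0.2 q [ 0.05  0.78 -0.13  1.87  0.19  0.5   2.12]
```

View pics/w8.png

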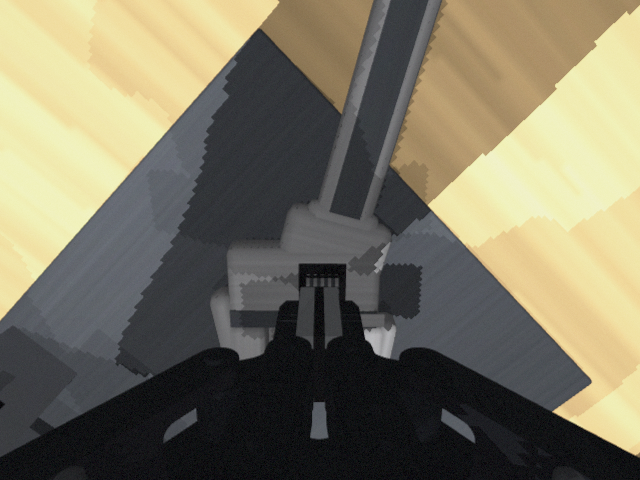

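>>> {"fn": "play_rows", "kwargs": {
  "delta_pos": [
    [2, 1, 8],
    [2, 1, 15],
    [2, 1, 18],
    [2, 1, 19],
    [2, 1, 19]
  ],
  "turn": [0, 0, 0, 0, 0]
}}

```text
time_s: 12.37
position: [0.5716, -0.0086, 0.0278]
eef_rot: [-0.0, -0.373, 0.928, 0.0]
contact_force: [-2.9, -0.2, 14.6]
width: 0.002
```

```bash
python3 - <<'E'
from h import *
st()
E
```

```text
t 12.37 pos [571.6  -8.6  27.8] ytool 133.86 ztool [-0.001 -0.    -1.   ] F [-2.9 -0.2 14.6] T [0.05 0.71 0.01] w 0.2 q [ 0.04  0.81 -0.12  1.88  0.2   0.46  2.12]
```

>>> {"fn": "play_rows", "kwargs": {
  "delta_pos": [
    [0, 0, -0.7],
    [0, 0, -0.7]
  ],
  "turn": [0, 0]
}}

```text
time_s: 12.53
position: [0.5716, -0.0086, 0.0279]
eef_rot: [-0.0, -0.373, 0.928, 0.0]
contact_force: [-2.9, 0.3, 9.2]
width: 0.001
```

>>> {"fn": "play_rows", "kwargs": {
  "delta_pos": [
    [0, 0, -0.2],
    [-3, 0, -0.2],
    [-6, 0, -0.2],
    [-9, 0, -0.2],
    [-12, 0, -0.2],
    [-14, 0, -0.2],
    [-14, 0, -0.2]
  ],
  "turn": [0, 0, 0, 0, 0, 0, 0]
}}

```text
time_s: 13.12
position: [0.5814, 0.0008, 0.0278]
eef_rot: [-0.001, -0.373, 0.928, -0.0]
contact_force: [-1.4, -0.8, 8.0]
width: -0.003
```

```bash
python3 - <<'E'
from h import *
st()
E
```

```text
t 13.12 pos [581.4   0.8  27.8] ytool 133.85 ztool [-0.002 -0.001 -1.   ] F [-1.4 -0.8  8. ] T [-0.12  0.52 -0.01] w -0.2 q [ 0.03  0.82 -0.12  1.85  0.2   0.48  2.11]
```

>>> {"fn": "play_rows", "kwargs": {
  "delta_pos": [
    [0, 0, -5],
    [7, 0, -5],
    [14, 0, -5],
    [14, 0, -5],
    [14, 0, -3],
    [14, 0, 0],
    [14, 0, 0],
    [10, 0, 0],
    [6, 0, 0],
    [2, 0, 0],
    [0, 0, 0],
    [0, 0, 0]
  ],
  "turn": [0, 0, 0, 0, 0, 0, 0, 0, 0, 0, 0, 0]
}}

```text
time_s: 14.12
position: [0.5822, 0.0008, 0.0279]
eef_rot: [-0.0, -0.374, 0.928, -0.0]
contact_force: [-1.5, -1.3, 5.0]
width: -0.004
```

>>> {"fn": "play_rows", "kwargs": {
  "delta_pos": [
    [0, 0, -5],
    [7, 0, -20],
    [14, 0, -40],
    [14, 0, -40],
    [14, 0, -40]
  ],
  "turn": [0, 0, 0, 0, 0]
}}

```text
time_s: 14.53
position: [0.5728, -0.0086, 0.0687]
eef_rot: [0.001, -0.373, 0.928, -0.0]
contact_force: [-0.1, 0.6, -0.8]
width: 0.002
```

```bash
python3 - <<'E'
from h import *
st();c=r.camera_info('wrist');snap('wrist','w9');print(c['xyz'].tolist(),c['orientation'].tolist());crop('w9',190,200,430,380,3,'c13')
E
```

```text
t 14.53 pos [572.8  -8.6  68.7] ytool 133.83 ztool [ 0.002  0.    -1.   ] F [-0.1  0.6 -0.8] T [ 0.01 -0.03 -0.05] w 0.2 q [ 0.06  0.75 -0.14  1.87  0.19  0.54  2.13]
[0.5200983402529, -0.058947433434740314, 0.2124085931775103] [0.05759097735538936, 0.3873672064533002, 0.9103726409499381, 0.13360980990051777]
```

View pics/c13.png

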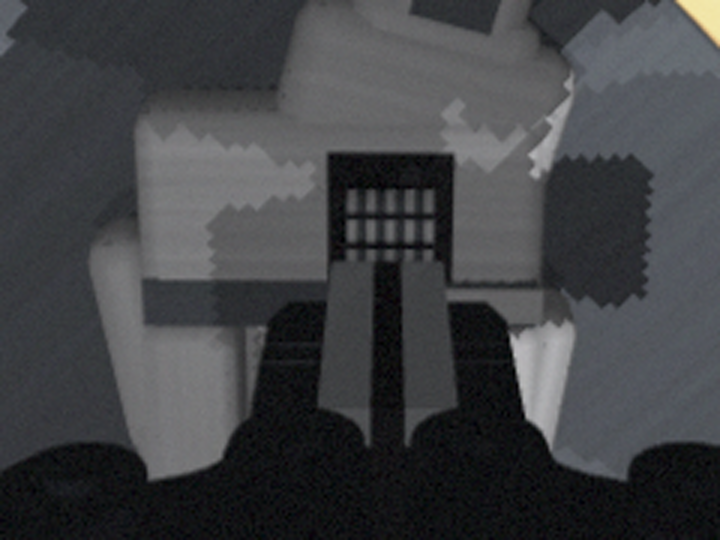

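>>> {"fn": "play_rows", "kwargs": {
  "delta_pos": [
    [0, 0, -30],
    [-25, 0, -60],
    [-40, 0, -80],
    [-40, 0, -80],
    [-40, 0, -80],
    [-40, 0, -80]
  ],
  "turn": [0, 0, 0, 0, 0, 0],
  "claw": 60
}}

```text
time_s: 15.08
position: [0.5996, 0.0188, 0.1463]
eef_rot: [-0.002, -0.374, 0.928, 0.0]
contact_force: [-0.4, -0.3, 0.5]
width: 0.703
```

```bash
python3 - <<'E'
from h import *
st();c=r.camera_info('wrist');snap('wrist','w10');print(c['xyz'].tolist(),c['orientation'].tolist());crop('w10',240,135,400,295,5,'c14')
E
```

```text
t 15.08 pos [599.6  18.8 146.3] ytool 133.87 ztool [-0.003 -0.001 -1.   ] F [-0.4 -0.3  0.5] T [-0.02  0.02  0.01] w 60.0 q [ 0.03  0.66 -0.17  1.74  0.15  0.76  2.12]
[0.5476150186433858, -0.031413728636722246, 0.2903964277272738] [0.05528673597853358, 0.3873790086196929, 0.9107240766652813, 0.13214589167974375]
```

View pics/c14.png

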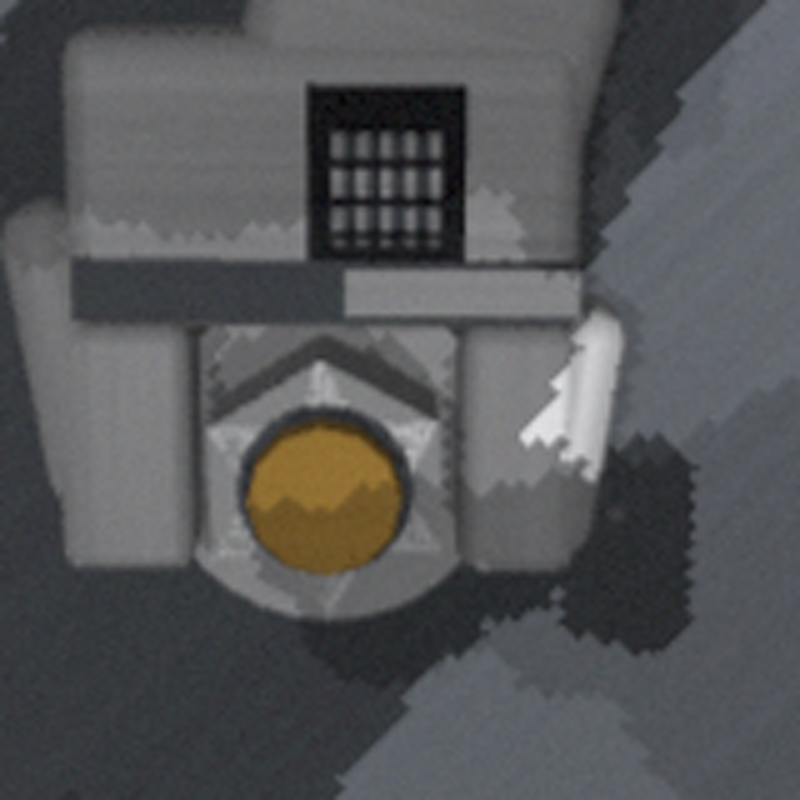

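```bash
cat > m4.py <<'E'
from h import *
K={'fx': 422.25037787175137, 'fy': 422.25037787175137, 'cx': 318.72080164837956, 'cy': 231.80072273859213}
c1=dict(K,xyz=np.array([0.5269488347102984, -0.031704835799187425, 0.2928075514350782]),orientation=np.array([0.07237335216039952, 0.503359485902757, 0.8521339222784321, 0.12352774729247719]))
c2=dict(K,xyz=np.array([0.5476150186433858, -0.031413728636722246, 0.2903964277272738]),orientation=np.array([0.05528673597853358, 0.3873790086196929, 0.9107240766652813, 0.13214589167974375]))
h=np.radians(43.9);n=np.array([-np.sin(h),np.cos(h),0]);x=np.array([np.cos(h),np.sin(h),0])
def rep(c,x0,y0,pts,z):
    for p in pts:
        w=onz(c,x0+p[0]/5,y0+p[1]/5,z)*1000; print(p,'y',(w@n).round(1),'x',(w@x).round(1))
print('before: fixed a,a2, moving b,b2, win BL BR, right end of head');rep(c1,240,135,[(262,490),(300,690),(528,445),(565,630),(335,405),(482,365),(625,345)],.024)
print('after');rep(c2,240,135,[(192,330),(192,560),(460,330),(462,565),(308,260),(466,260),(580,262)],.024)
print('nut corners');rep(c2,240,135,[(208,420),(437,420)],.026)
E
python3 m4.py
```

```text
before: fixed a,a2, moving b,b2, win BL BR, right end of head
(262, 490) y -425.7 x 430.8
(300, 690) y -428.5 x 459.5
(528, 445) y -390.0 x 433.9
(565, 630) y -391.5 x 460.5
(335, 405) y -413.2 x 422.0
(482, 365) y -393.2 x 421.8
(625, 345) y -374.6 x 424.1
after
(192, 330) y -427.8 x 430.9
(192, 560) y -428.7 x 462.1
(460, 330) y -393.3 x 430.9
(462, 565) y -392.8 x 462.8
(308, 260) y -412.8 x 421.8
(466, 260) y -392.6 x 421.8
(580, 262) y -378.1 x 422.0
nut corners
(208, 420) y -425.9 x 442.3
(437, 420) y -396.3 x 442.3
```

>>> {"fn": "play_rows", "kwargs": {
  "delta_pos": [
    [20, 0, 40],
    [40, 0, 80],
    [40, 0, 105],
    [40, 0, 113],
    [40, 0, 113],
    [40, 0, 113],
    [40, 0, 113],
    [40, 0, 113]
  ],
  "turn": [0, 0, 0, 0, 0, 0, 0, 0],
  "claw": 0
}}

```text
time_s: 15.8
position: [0.5738, -0.008, 0.0366]
eef_rot: [0.002, -0.374, 0.928, -0.0]
contact_force: [0.7, 0.6, 0.3]
width: -0.003
```

>>> {"fn": "play_rows", "kwargs": {
  "delta_pos": [
    [0, 0, 4],
    [0, 0, 7],
    [0, 0, 7],
    [-4, 0, 7],
    [-8, 0, 7],
    [-12, 0, 7],
    [-14, 0, 7],
    [-14, 0, 7],
    [-14, 0, 2],
    [-7, 0, 2],
    [0, 0, 2],
    [0, 0, 2]
  ],
  "turn": [0, 0, 0, 0, 0, 0, 0, 0, 0, 0, 0, 0]
}}

```text
time_s: 16.8
position: [0.5702, -0.0106, 0.0327]
eef_rot: [-0.001, -0.373, 0.928, -0.0]
contact_force: [0.1, 0.1, -0.4]
width: 0.001
```

>>> {"fn": "play_rows", "kwargs": {
  "delta_pos": [
    [0, 0, 3],
    [0, 0, 5],
    [0, 0, 5],
    [-4, 0, 5],
    [-8, 0, 5],
    [-12, 0, 5],
    [-14, 0, 5],
    [-14, 0, 5]
  ],
  "turn": [0, 0, 0, 0, 0, 0, 0, 0]
}}

```text
time_s: 17.47
position: [0.5822, 0.0007, 0.0279]
eef_rot: [-0.0, -0.373, 0.928, -0.0]
contact_force: [-0.1, -1.0, 5.3]
width: -0.0
```

>>> {"fn": "play_rows", "kwargs": {
  "delta_pos": [
    [0, 0, -5],
    [7, 0, -5],
    [14, 0, -5],
    [14, 0, -5],
    [14, 0, -2],
    [14, 0, 0.3],
    [14, 0, 0.3],
    [10, 0, 0.3],
    [6, 0, 0.3],
    [2, 0, 0.3],
    [0, 0, 0.3],
    [0, 0, 0.3]
  ],
  "turn": [0, 0, 0, 0, 0, 0, 0, 0, 0, 0, 0, 0]
}}

```text
time_s: 18.47
position: [0.582, 0.0011, 0.0278]
eef_rot: [-0.0, -0.374, 0.928, -0.0]
contact_force: [-2.7, -0.7, 7.1]
width: 0.003
```

>>> {"fn": "play_rows", "kwargs": {
  "delta_pos": [
    [0, 0, -5],
    [-10, 0, -40],
    [-26, 0, -80],
    [-26, 0, -115],
    [-26, 0, -120],
    [-26, 0, -120],
    [-26, 0, -120]
  ],
  "turn": [0, 0, 0, 0, 0, 0, 0],
  "claw": 60
}}

```text
time_s: 19.05
position: [0.6005, 0.0189, 0.1473]
eef_rot: [-0.0, -0.373, 0.928, -0.0]
contact_force: [-0.3, -1.1, -0.9]
width: 0.701
```

```bash
python3 - <<'E'
from h import *
st();c=r.camera_info('wrist');snap('wrist','w11');print(c['xyz'].tolist(),c['orientation'].tolist());crop('w11',240,135,400,295,5,'c15')
E
```

```text
t 19.05 pos [600.5  18.9 147.3] ytool 133.85 ztool [-0. -0. -1.] F [-0.3 -1.1 -0.9] T [-0.    0.02 -0.02] w 59.9 q [ 0.03  0.66 -0.17  1.74  0.15  0.75  2.12]
[0.5481692625799973, -0.03134665847506374, 0.29122198050825515] [0.05651898395968957, 0.3873519080054257, 0.9105529940533101, 0.13288095739146738]
```

View pics/c15.png

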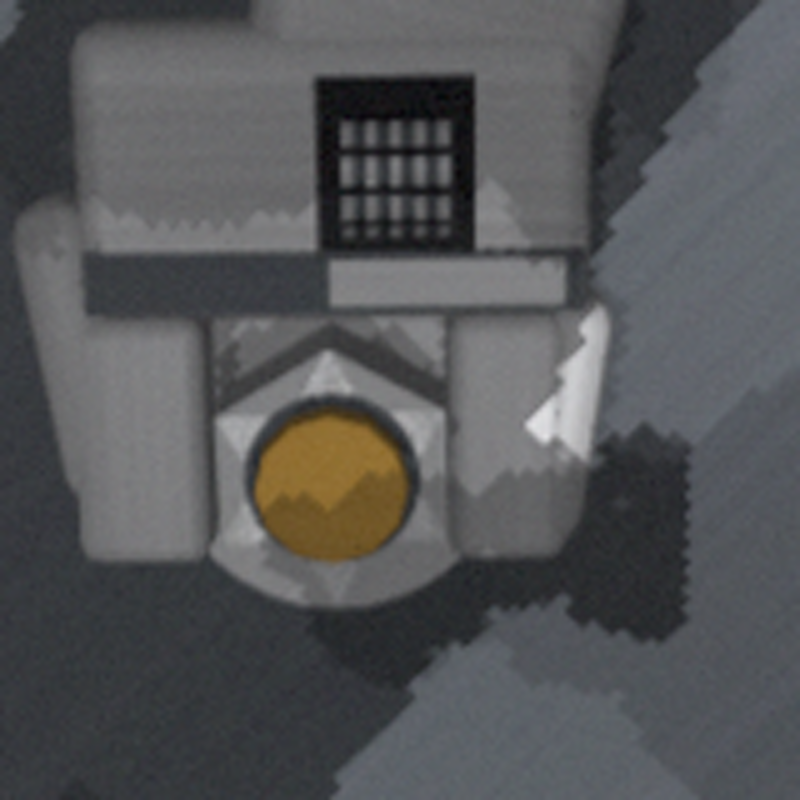

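>>> {"fn": "play_rows", "kwargs": {
  "delta_pos": [
    [20, 0, 40],
    [40, 0, 80],
    [40, 0, 105],
    [40, 0, 113],
    [40, 0, 113],
    [40, 0, 113],
    [40, 0, 113],
    [40, 0, 113]
  ],
  "turn": [0, 0, 0, 0, 0, 0, 0, 0],
  "claw": 0
}}

```text
time_s: 19.77
position: [0.5738, -0.008, 0.0362]
eef_rot: [0.002, -0.374, 0.928, -0.0]
contact_force: [-0.1, -0.7, 0.2]
width: -0.0
```

>>> {"fn": "play_rows", "kwargs": {
  "delta_pos": [
    [0, 0, 4],
    [0, 0, 7],
    [0, 0, 7],
    [-4, 0, 7],
    [-8, 0, 7],
    [-12, 0, 7],
    [-14, 0, 7],
    [-14, 0, 7],
    [-14, 0, 2],
    [-7, 0, 2],
    [0, 0, 2],
    [0, 0, 2]
  ],
  "turn": [0, 0, 0, 0, 0, 0, 0, 0, 0, 0, 0, 0]
}}

```text
time_s: 20.77
position: [0.5701, -0.0105, 0.0323]
eef_rot: [-0.001, -0.373, 0.928, -0.0]
contact_force: [-0.0, -1.7, -0.3]
width: 0.002
```

>>> {"fn": "play_rows", "kwargs": {
  "delta_pos": [
    [0, 0, 3],
    [0, 0, 5],
    [0, 0, 5],
    [-4, 0, 5],
    [-8, 0, 5],
    [-12, 0, 5],
    [-14, 0, 5],
    [-14, 0, 5]
  ],
  "turn": [0, 0, 0, 0, 0, 0, 0, 0]
}}

```text
time_s: 21.43
position: [0.5801, -0.0005, 0.0278]
eef_rot: [-0.003, -0.373, 0.928, -0.0]
contact_force: [-6.2, -2.1, 11.1]
width: -0.001
```

>>> {"fn": "play_rows", "kwargs": {
  "delta_pos": [
    [0, 0, -5],
    [-10, 0, -40],
    [-26, 0, -80],
    [-26, 0, -115],
    [-26, 0, -120],
    [-26, 0, -120],
    [-26, 0, -120]
  ],
  "turn": [0, 0, 0, 0, 0, 0, 0],
  "claw": 60
}}

```text
time_s: 22.02
position: [0.6007, 0.0191, 0.1473]
eef_rot: [-0.0, -0.373, 0.928, 0.0]
contact_force: [-0.3, -1.0, 0.3]
width: 0.704
```

```bash
python3 - <<'E'
from h import *
st();c=r.camera_info('wrist');snap('wrist','w12');print(c['xyz'].tolist(),c['orientation'].tolist());crop('w12',240,135,400,295,5,'c16')
E
```

```text
t 22.02 pos [600.7  19.1 147.3] ytool 133.86 ztool [-0.  0. -1.] F [-0.3 -1.   0.3] T [-0.03  0.02 -0.08] w 60.1 q [ 0.03  0.66 -0.17  1.74  0.15  0.75  2.12]
[0.5482788162653071, -0.031226539775333993, 0.2911696683682043] [0.05656775875110103, 0.38728223122095595, 0.9105642231409313, 0.1329863060098571]
```

View pics/c16.png

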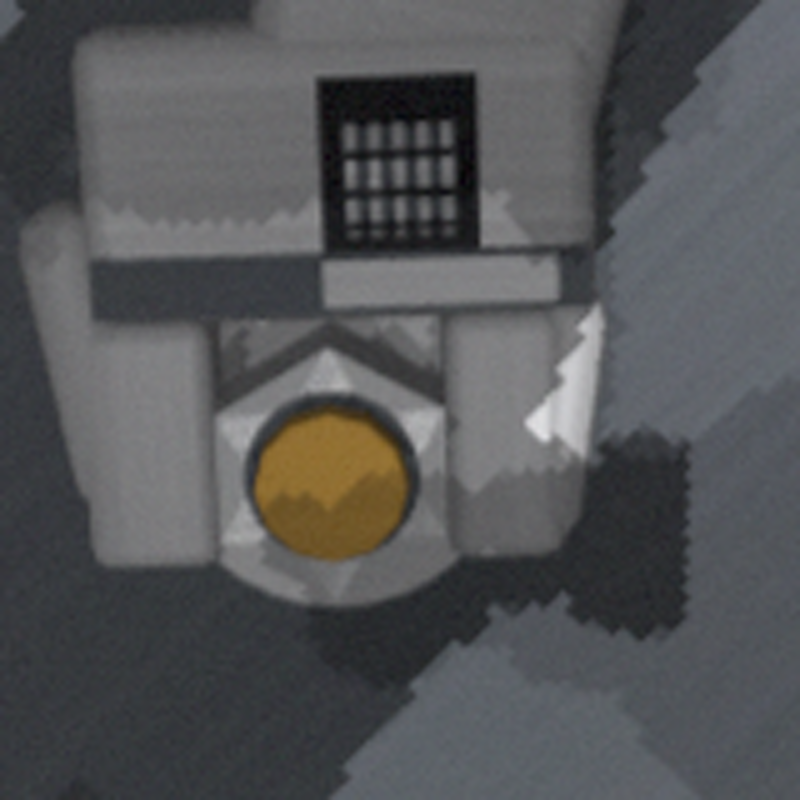

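>>> {"fn": "play_rows", "kwargs": {
  "delta_pos": [
    [20, 0, 40],
    [40, 0, 80],
    [40, 0, 105],
    [40, 0, 113],
    [40, 0, 113],
    [40, 0, 113],
    [40, 0, 113],
    [40, 0, 113]
  ],
  "turn": [0, 0, 0, 0, 0, 0, 0, 0],
  "claw": 0
}}

```text
time_s: 22.73
position: [0.5738, -0.008, 0.0362]
eef_rot: [0.002, -0.374, 0.928, -0.0]
contact_force: [-0.5, -0.4, 0.2]
width: -0.004
```

>>> {"fn": "play_rows", "kwargs": {
  "delta_pos": [
    [0, 0, 4],
    [0, 0, 7],
    [0, 0, 7],
    [-3, 0, 7],
    [-6, 0, 7],
    [-6, 0, 7]
  ],
  "turn": [0, 0, 0, 0, 0, 0]
}}

```text
time_s: 23.23
position: [0.5754, -0.0058, 0.0279]
eef_rot: [-0.002, -0.373, 0.928, -0.001]
contact_force: [-2.6, -2.8, 5.9]
width: 0.001
```

>>> {"fn": "play_rows", "kwargs": {
  "delta_pos": [
    [-3, 0, 0],
    [-6, 0, 0],
    [-8, 0, 0],
    [-8, 0, 0]
  ],
  "turn": [0, 0, 0, 0]
}}

```text
time_s: 23.57
position: [0.5812, -0.0003, 0.0279]
eef_rot: [-0.001, -0.373, 0.928, -0.0]
contact_force: [-3.2, -2.2, 7.6]
width: 0.001
```

>>> {"fn": "play_rows", "kwargs": {
  "delta_pos": [
    [0, 0, -5],
    [-10, 0, -40],
    [-26, 0, -80],
    [-26, 0, -115],
    [-26, 0, -120],
    [-26, 0, -120],
    [-26, 0, -120]
  ],
  "turn": [0, 0, 0, 0, 0, 0, 0],
  "claw": 60
}}

```text
time_s: 24.15
position: [0.6006, 0.019, 0.1475]
eef_rot: [-0.0, -0.373, 0.928, -0.0]
contact_force: [-0.0, -1.0, 0.1]
width: 0.7
```

```bash
python3 - <<'E'
from h import *
st();c=r.camera_info('wrist');snap('wrist','w13');print(c['xyz'].tolist(),c['orientation'].tolist());crop('w13',240,135,400,295,5,'c17')
E
```

```text
t 24.15 pos [600.6  19.  147.5] ytool 133.85 ztool [-0. -0. -1.] F [-0.  -1.   0.1] T [ 0.01 -0.01 -0.02] w 59.8 q [ 0.03  0.66 -0.17  1.74  0.15  0.75  2.12]
[0.5481745181695711, -0.03124904850796929, 0.29142636661586235] [0.05658211639457574, 0.38731335618234625, 0.9105533428248537, 0.1329640481391952]
```

View pics/c17.png

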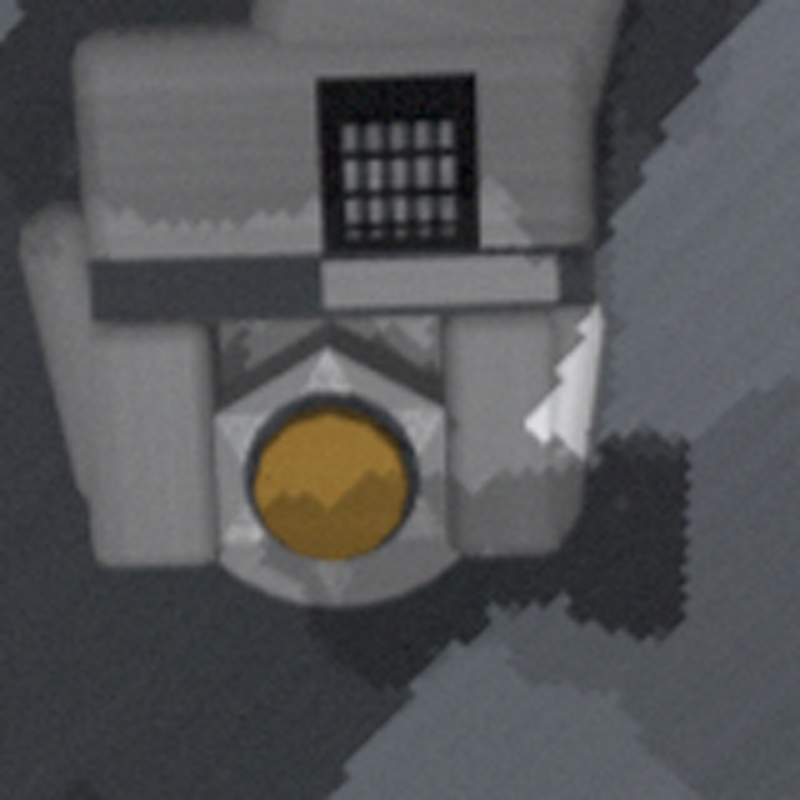

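View pics/w13.png

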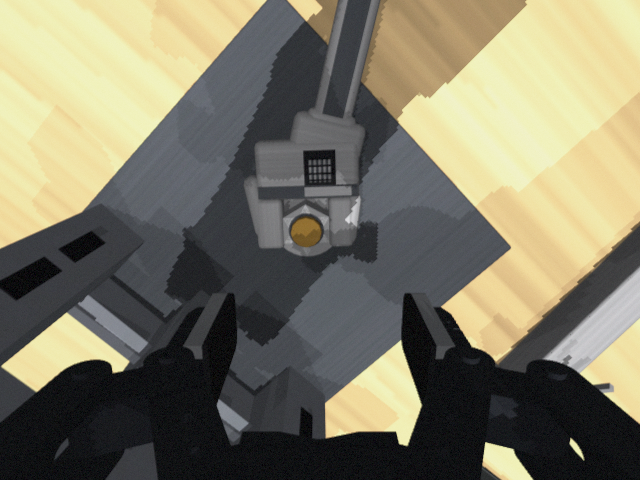

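```bash
python3 - <<'E'
from h import *
crop('w13',300,0,400,120,6,'c18')
E
```

```text
(no output)
```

View pics/c18.png

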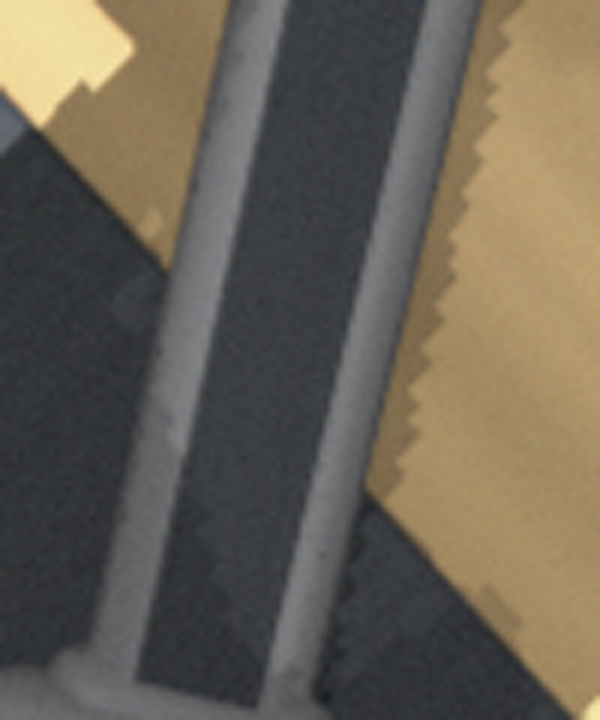

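```bash
python3 - <<'E'
from h import *
c=r.camera_info('wrist')
A=onz(c,359.7,0,.0215);B=onz(c,333.3,113.3,.0215);S=onz(c,240+333/5,135+480/5,.032)
e=lambda y:(.78*np.array([np.cos(np.radians(y)),np.sin(np.radians(y)),0])+1.4*np.array([-np.sin(np.radians(y)),np.cos(np.radians(y)),0]))*1e-3
E=e(133.85);A,B,S=A-E,B-E,S-E
d=(B-A)/np.linalg.norm(B-A);h=np.degrees(np.arctan2(d[1],d[0]));print('heading',h,'stud',S*1000)
G=A+d*((S-A)@d-.0825);print('grip',G*1000,'lat stud',np.linalg.norm((S-A)-((S-A)@d)*d))
goa((G[0],G[1],.1),h+90)
E
```

```text
heading 30.835000843977014 stud [609.26145614  16.47272177  32.        ]
grip [538.45519092 -25.86788202  21.5       ] lat stud 0.010500186845664094
avg pos [599.64  18.81 146.04] yaw 133.85 F [ 0.41  0.1  -0.64] t 24.35 std [0.13 0.01 0.28]
delta 75.1 10.2 46.0 turn 13.0
```

>>> {"fn": "play_rows", "kwargs": {
  "delta_pos": [
    [20, 3, 0],
    [50, 7, 0],
    [75, 10, 10],
    [75, 10, 40],
    [75, 10, 75],
    [75, 10, 100],
    [75, 10, 120],
    [75, 10, 130],
    [75, 10, 135],
    [75, 10, 135],
    [75, 10, 135]
  ],
  "turn": [5, 10, 13, 13, 13, 13, 13, 13, 13, 13, 13]
}}

```text
time_s: 25.32
position: [0.5403, -0.0256, 0.013]
eef_rot: [0.0, -0.266, 0.964, -0.0]
contact_force: [-1.0, -0.4, -0.2]
width: 0.701
```

```bash
python3 - <<'E'
from h import *
goa((.5385,-.0259,.0105),120.8,2);snap('wrist','w14')
E
```

```text
avg pos [540.52 -25.66  13.2 ] yaw 120.86 F [-0.33 -0.33 -0.09] t 25.37 std [0.18 0.01 0.21]
delta 1.9 0.8 2.7 turn 0.1
```

View pics/w14.png

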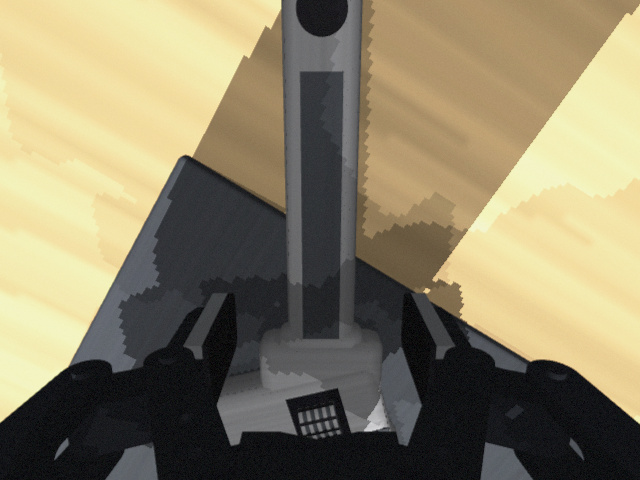

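>>> {"fn": "play_rows", "kwargs": {
  "delta_pos": [
    [1, 0.5, 1],
    [2, 0.5, 2.5],
    [2, 0.5, 2.5],
    [2, 0.5, 2.5],
    [2, 0.5, 2.5],
    [2, 0.5, 2.5],
    [2, 0.5, 2.5],
    [2, 0.5, 2.5],
    [2, 0.5, 2.5],
    [2, 0.5, 2.5]
  ],
  "turn": [0, 0, 0, 0, 0, 0, 0, 0, 0, 0],
  "claw": 10,
  "grip_force": 60
}}

```text
time_s: 26.3
position: [0.5377, -0.0266, 0.0105]
eef_rot: [-0.0, -0.266, 0.964, -0.0]
contact_force: [-1.7, -0.3, 5.3]
width: 0.257
```

```bash
python3 - <<'E'
from h import *
st();avg(2)
E
```

```text
t 26.3 pos [537.7 -26.6  10.5] ytool 120.83 ztool [-0. -0. -1.] F [-1.7 -0.3  5.3] T [-0.17  0.33 -0.08] w 21.9 q [ 0.04  0.82 -0.07  1.98  0.14  0.35  1.97]
avg pos [537.75 -26.61  10.49] yaw 120.83 F [-1.43 -0.26  5.67] t 26.35 std [0.   0.01 0.01]
```

```bash
python3 - <<'E'
import numpy as np
r=84.9;o=np.radians(.47)
f=lambda t:(np.round(r*np.cos(np.radians(t)-o)-r*np.cos(o),1),np.round(r*np.sin(np.radians(t)-o)+r*np.sin(o),1))
for t in range(4,53,4):print(t,f(t))
E
```

```text
4 (np.float64(-0.2), np.float64(5.9))
8 (np.float64(-0.7), np.float64(11.8))
12 (np.float64(-1.7), np.float64(17.7))
16 (np.float64(-3.1), np.float64(23.4))
20 (np.float64(-4.9), np.float64(29.1))
24 (np.float64(-7.1), np.float64(34.6))
28 (np.float64(-9.6), np.float64(39.9))
32 (np.float64(-12.5), np.float64(45.1))
36 (np.float64(-15.8), np.float64(50.0))
40 (np.float64(-19.4), np.float64(54.7))
44 (np.float64(-23.3), np.float64(59.2))
48 (np.float64(-27.6), np.float64(63.3))
52 (np.float64(-32.1), np.float64(67.2))
```

>>> {"fn": "play_rows", "kwargs": {
  "delta_pos": [
    [-0.2, 5.9, -0.4],
    [-0.7, 11.8, -0.4],
    [-1.7, 17.7, -0.4],
    [-3.1, 23.4, -0.4],
    [-4.9, 29.1, -0.4],
    [-4.9, 29.1, -0.4]
  ],
  "turn": [4, 8, 12, 16, 20, 20]
}}

```text
time_s: 26.9
position: [0.5273, 0.0011, 0.0105]
eef_rot: [0.0, -0.094, 0.996, -0.0]
contact_force: [-0.0, -0.3, 1.7]
width: 0.26
```

```bash
python3 - <<'E'
from h import *
st();p=r.get_obs()['position'][:2]*1000-[610.3,17.5];print(np.hypot(*p),np.degrees(np.arctan2(p[1],p[0])))
E
```

```text
t 26.9 pos [527.3   1.1  10.5] ytool 100.76 ztool [ 0.    -0.001 -1.   ] F [-0.  -0.3  1.7] T [-0.11  0.01 -0.23] w 22.2 q [-0.06  0.81  0.01  2.01 -0.03  0.32  1.73]
84.62031834819075 -168.85272299962278
```

>>> {"fn": "play_rows", "kwargs": {
  "delta_pos": [
    [-0.2, 5.9, 0],
    [-0.7, 11.8, 0],
    [-1.7, 17.7, 0],
    [-3.1, 23.4, 0],
    [-4.9, 29.1, 0],
    [-7.1, 34.6, 0],
    [-9.6, 39.9, 0],
    [-12.5, 45.1, 0],
    [-15.8, 50, 0],
    [-19.4, 54.7, 0],
    [-19.4, 54.7, 0]
  ],
  "turn": [4, 8, 12, 16, 20, 24, 28, 32, 36, 40, 40]
}}

```text
time_s: 27.82
position: [0.5368, 0.0579, 0.0105]
eef_rot: [0.001, 0.252, 0.968, -0.0]
contact_force: [0.1, -2.4, 1.6]
width: 0.26
```

```bash
python3 - <<'E'
from h import *
st();p=r.get_obs()['position'][:2]*1000-[610.3,17.5];print(np.hypot(*p),np.degrees(np.arctan2(p[1],p[0]))); snap('wrist','w15')
E
```

```text
t 27.82 pos [536.8  57.9  10.5] ytool 60.82 ztool [ 0.001 -0.001 -1.   ] F [ 0.1 -2.4  1.6] T [-0.4  -0.16 -0.25] w 22.2 q [-0.27  0.83  0.17  1.98 -0.36  0.37  1.24]
83.89743265608755 151.18832156783887
```

View pics/w15.png

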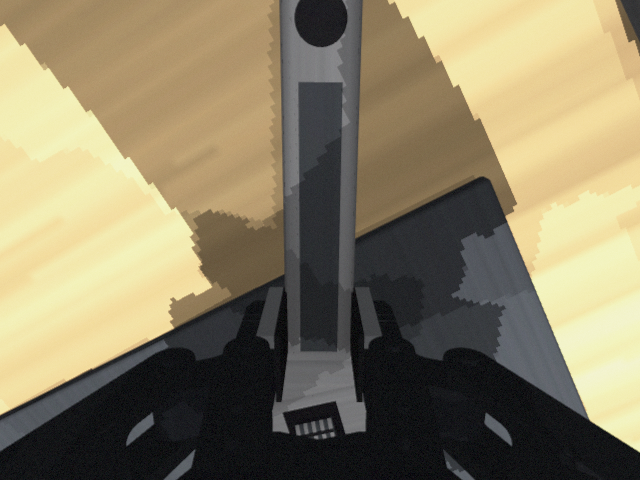

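>>> {"fn": "play_rows", "kwargs": {
  "delta_pos": [
    [-0.2, 5.9, 0],
    [-0.7, 11.8, 0],
    [-0.9, 13.3, 0],
    [-1.2, 14.7, 0],
    [-1.2, 14.7, 0]
  ],
  "turn": [4, 8, 9, 10, 10]
}}

```text
time_s: 28.28
position: [0.5444, 0.0692, 0.0105]
eef_rot: [0.001, 0.334, 0.943, -0.001]
contact_force: [1.1, -5.6, 1.7]
width: 0.261
```

```bash
python3 - <<'E'
from h import *
st();p=r.get_obs()['position'][:2]*1000-[610.3,17.5];print(np.hypot(*p),np.degrees(np.arctan2(p[1],p[0])))
E
```

```text
t 28.28 pos [544.4  69.2  10.5] ytool 50.99 ztool [ 0.001 -0.002 -1.   ] F [ 1.1 -5.6  1.7] T [-0.97 -0.07  0.27] w 22.3 q [-0.32  0.84  0.22  1.95 -0.43  0.4   1.12]
83.74174421177422 141.88041264536557
```

>>> {"fn": "play_rows", "kwargs": {
  "delta_pos": [
    [0, 1.5, 0],
    [0, 3, 0],
    [0, 3, 0]
  ],
  "turn": [1, 2, 2]
}}

```text
time_s: 28.53
position: [0.5464, 0.0716, 0.0105]
eef_rot: [0.001, 0.351, 0.936, -0.001]
contact_force: [0.6, -4.6, 2.2]
width: 0.261
```

```bash
python3 - <<'E'
from h import *
st()
E
```

```text
t 28.53 pos [546.4  71.6  10.5] ytool 48.86 ztool [ 0.001 -0.001 -1.   ] F [ 0.6 -4.6  2.2] T [-1.12 -0.12  0.21] w 22.2 q [-0.33  0.84  0.23  1.95 -0.45  0.4   1.09]
```

>>> {"fn": "play_rows", "kwargs": {
  "delta_pos": [
    [0, 1.5, 0],
    [0, 3, 0],
    [0, 3, 0]
  ],
  "turn": [1, 2, 2]
}}

```text
time_s: 28.78
position: [0.5476, 0.0734, 0.0105]
eef_rot: [0.0, 0.367, 0.93, -0.001]
contact_force: [-0.1, -5.6, 3.9]
width: 0.262
```

```bash
python3 - <<'E'
from h import *
st()
E
```

```text
t 28.78 pos [547.6  73.4  10.5] ytool 46.95 ztool [-0.001 -0.002 -1.   ] F [-0.1 -5.6  3.9] T [-1.36  0.15  0.61] w 22.4 q [-0.34  0.84  0.24  1.94 -0.46  0.41  1.07]
```

>>> {"fn": "play_rows", "kwargs": {
  "delta_pos": [
    [0, 2, 0],
    [0, 3, 0],
    [0, 3, 0]
  ],
  "turn": [0, 0, 0]
}}

```text
time_s: 29.03
position: [0.5478, 0.0736, 0.0105]
eef_rot: [-0.001, 0.367, 0.93, -0.003]
contact_force: [-4.7, -9.7, 7.2]
width: 0.256
```

```bash
python3 - <<'E'
from h import *
st()
E
```

```text
t 29.03 pos [547.8  73.6  10.5] ytool 46.88 ztool [-0.004 -0.004 -1.   ] F [-4.7 -9.7  7.2] T [-2.11  0.91  0.62] w 21.9 q [-0.34  0.85  0.25  1.94 -0.46  0.42  1.06]
```

>>> {"fn": "play_rows", "kwargs": {
  "delta_pos": [
    [0, 2, 0],
    [0, 4, 0],
    [0, 4, 0]
  ],
  "turn": [0, 0, 0]
}}

```text
time_s: 29.28
position: [0.5481, 0.0742, 0.0104]
eef_rot: [-0.003, 0.369, 0.93, -0.004]
contact_force: [-8.7, -13.5, 13.4]
width: 0.261
```

```bash
python3 - <<'E'
from h import *
st()
E
```

```text
t 29.28 pos [548.1  74.2  10.4] ytool 46.73 ztool [-0.009 -0.006 -1.   ] F [ -8.7 -13.5  13.4] T [-2.99  1.8   0.27] w 22.3 q [-0.35  0.85  0.25  1.93 -0.46  0.43  1.06]
```

>>> {"fn": "play_rows", "kwargs": {
  "delta_pos": [
    [0, -4, 0],
    [0, -7, 0],
    [0, -7, 0]
  ],
  "turn": [0, 0, 0]
}}

```text
time_s: 29.53
position: [0.5478, 0.0737, 0.0105]
eef_rot: [0.0, 0.367, 0.93, -0.001]
contact_force: [-1.3, -7.5, 3.4]
width: 0.262
```

```bash
python3 - <<'E'
from h import *
st()
E
```

```text
t 29.53 pos [547.8  73.7  10.5] ytool 46.88 ztool [-0.    -0.001 -1.   ] F [-1.3 -7.5  3.4] T [-1.48  0.13  0.45] w 22.4 q [-0.34  0.84  0.24  1.94 -0.46  0.41  1.07]
```

>>> {"fn": "play_rows", "kwargs": {
  "delta_pos": [
    [0, -2, 0],
    [0, -2, 0],
    [0, -2, 0],
    [0, -2, 0],
    [0, -2, -25],
    [0, -2, -65],
    [-20, 0, -100],
    [-45, 0, -130],
    [-60, 0, -140],
    [-60, 0, -140],
    [-60, 0, -140],
    [-60, 0, -140]
  ],
  "turn": [0, 0, 0, 0, 0, 0, 0, 0, 0, 0, 0, 0],
  "claw": 60
}}

```text
time_s: 30.53
position: [0.59, 0.0359, 0.1491]
eef_rot: [-0.002, 0.367, 0.93, 0.0]
contact_force: [-0.5, 0.2, -0.1]
width: 0.7
```

```bash
python3 - <<'E'
from h import *
avg(3);st();c=r.camera_info('wrist');snap('wrist','w16');print(c['xyz'].tolist(),c['orientation'].tolist());crop('w16',240,135,400,295,5,'c19')
E
```

```text
avg pos [589.92  35.97 148.94] yaw 46.94 F [-0.22  0.07 -0.62] t 30.63 std [0.09 0.05 0.14]
t 30.68 pos [590.2  35.7 149. ] ytool 46.94 ztool [-0.003  0.001 -1.   ] F [-0.1 -0.7 -0.9] T [-0.05 -0.02  0.04] w 60.0 q [-0.35  0.68  0.38  1.77 -0.35  0.76  1.03]
[0.5375956948878667, 0.08541152958761902, 0.2930745348940609] [0.13150350867252295, 0.9075899909505643, 0.3947460059530025, 0.05623901063605753]
```

View pics/w16.png

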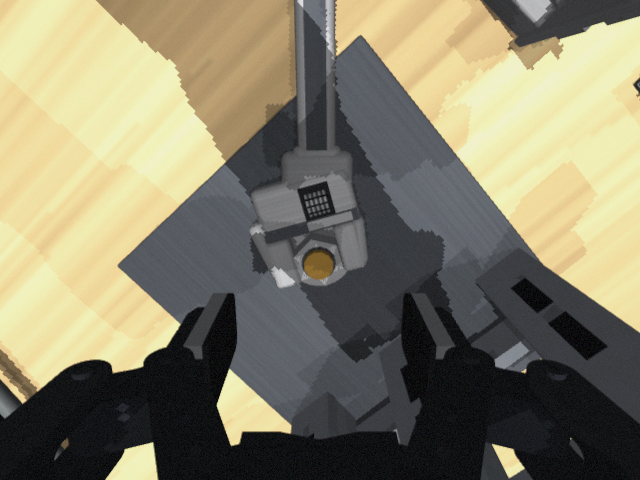

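View pics/c19.png

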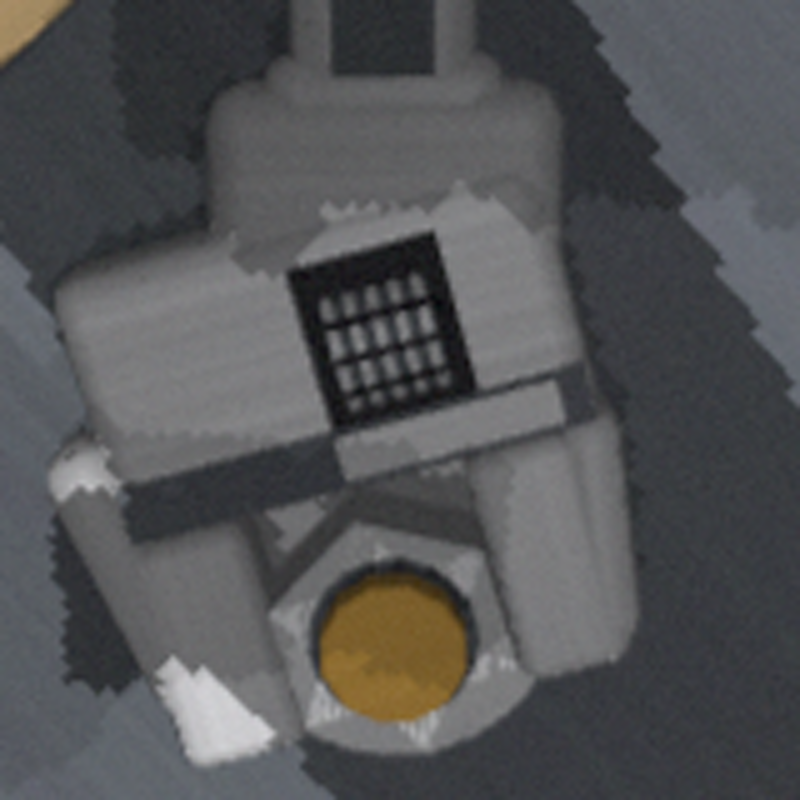

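```bash
python3 - <<'E'
from h import *
c=r.camera_info('wrist');g=lambda x,y:(240+x/5,135+y/5)
P=[onz(c,*g(x,y),.026) for x,y in((270,605),(360,523),(487,552))]
print([np.degrees(np.arctan2(*(P[i+1]-P[i])[1::-1])) for i in range(2)])
S=onz(c,*g(393,645),.032);print('stud',S*1000)
for a,b in (((270,605),(300,735)),((490,560),(520,680))):
  A,B=[onz(c,*g(*q),.026) for q in(a,b)];print(np.degrees(np.arctan2(*(B-A)[1::-1])))
A=onz(c,315.2,0,.0215);B=onz(c,*g(385,75),.0215);d=B-A;print('handle',np.degrees(np.arctan2(d[1],d[0])))
A=onz(c,*g(330,430),.024);B=onz(c,*g(470,388),.024);d=B-A;print('worm edge (wrench y)-90',np.degrees(np.arctan2(d[1],d[0]))-90)
E
```

```text
[np.float64(90.56706897190037), np.float64(33.531136217720515)]
stud [610.23017985  17.00776445  32.        ]
-31.652099174735447
-28.971512874736128
handle -42.38463727881479
worm edge (wrench y)-90 -25.788593215474734
```

```bash
python3 - <<'E'
from h import *
c=r.camera_info('wrist');g=lambda x,y:(240+x/5,135+y/5)
e=lambda y:(.78*np.array([np.cos(np.radians(y)),np.sin(np.radians(y)),0])+1.4*np.array([-np.sin(np.radians(y)),np.cos(np.radians(y)),0]))*1e-3
W=onz(c,*g(384,340),.028)-e(46.9);print(W*1000, (onz(c,*g(393,645),.032)-e(46.9))*1000)
h=np.radians(-26.5);x=np.array([np.cos(h),np.sin(h),0])
s=W+x*.007;s[2]=.0355;print(s);goa(s,63.5,2)
E
```

```text
[580.4859141  42.1041475  28.       ] [610.7194535  15.4816546  32.       ]
[0.58675045 0.03898076 0.0355    ]
avg pos [590.66  35.32 149.31] yaw 46.92 F [0.08 0.18 0.45] t 30.78 std [0.14 0.11 0.1 ]
delta 5.4 0.0 113.8 turn -16.6
```

>>> {"fn": "play_rows", "kwargs": {
  "delta_pos": [
    [5, 0, 30],
    [5, 0, 60],
    [5, 0, 90],
    [5, 0, 108],
    [5, 0, 113],
    [5, 0, 113],
    [5, 0, 113],
    [5, 0, 113]
  ],
  "turn": [-6, -12, -16.6, -16.6, -16.6, -16.6, -16.6, -16.6],
  "claw": 0
}}

```text
time_s: 31.5
position: [0.5893, 0.0378, 0.0388]
eef_rot: [0.001, 0.23, 0.973, 0.0]
contact_force: [0.1, 0.3, 1.3]
width: 0.001
```

```bash
python3 - <<'E'
from h import *
goa((.58675,.039,.0275),63.5,2);snap('wrist','w17')
E
```

```text
avg pos [589.32  37.83  38.83] yaw 63.45 F [ 0.27 -0.24  0.69] t 31.55 std [0.03 0.05 0.08]
delta 2.8 -0.1 11.3 turn -0.0
```

View pics/w17.png

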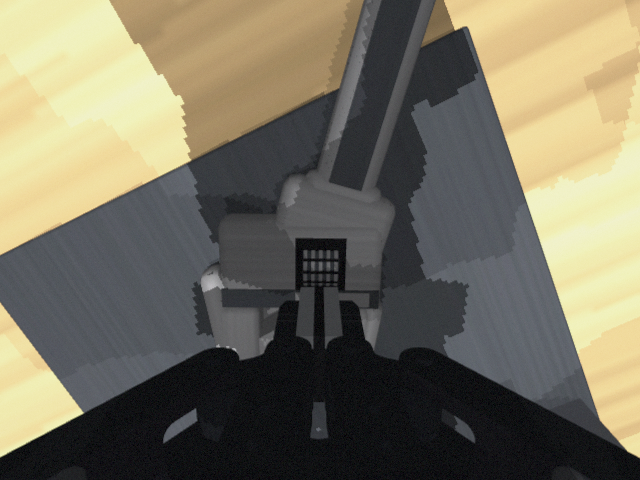

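>>> {"fn": "play_rows", "kwargs": {
  "delta_pos": [
    [3, 0, 5],
    [3, 0, 9],
    [3, 0, 9.3],
    [3, 0, 9.3]
  ],
  "turn": [0, 0, 0, 0]
}}

```text
time_s: 31.98
position: [0.585, 0.0397, 0.0281]
eef_rot: [-0.0, 0.229, 0.973, 0.0]
contact_force: [-0.1, 1.0, 2.8]
width: -0.001
```

>>> {"fn": "play_rows", "kwargs": {
  "delta_pos": [
    [0, 0, 0.6],
    [0, 0, 0.6],
    [4, 0, 0.6],
    [8, 0, 0.6],
    [12, 0, 0.6],
    [14, 0, 0.6],
    [14, 0, 0.6]
  ],
  "turn": [0, 0, 0, 0, 0, 0, 0]
}}

```text
time_s: 32.57
position: [0.5734, 0.0454, 0.0279]
eef_rot: [0.001, 0.23, 0.973, 0.0]
contact_force: [1.6, -0.8, 5.8]
width: 0.005
```

>>> {"fn": "play_rows", "kwargs": {
  "delta_pos": [
    [0, 0, -15],
    [-10, 0, -50],
    [-20, 0, -85],
    [-30, 0, -115],
    [-30, 0, -120],
    [-30, 0, -120],
    [-30, 0, -120],
    [-30, 0, -120]
  ],
  "turn": [0, 0, 6, 12, 16, 16, 16, 16],
  "claw": 60
}}

```text
time_s: 33.23
position: [0.5976, 0.0327, 0.1457]
eef_rot: [-0.002, 0.362, 0.932, -0.001]
contact_force: [-0.2, -0.4, -0.1]
width: 0.699
```

```bash
python3 - <<'E'
from h import *
avg(2);c=r.camera_info('wrist');snap('wrist','w18');print(c['xyz'].tolist(),c['orientation'].tolist());crop('w18',230,0,390,280,3,'c20')
E
```

```text
avg pos [597.71  32.62 145.67] yaw 47.58 F [-0.31 -0.25 -0.17] t 33.28 std [0.07 0.08 0.04]
[0.5450742149513623, 0.0815993086350965, 0.28990341488821836] [0.13127278291146635, 0.9054987180957402, 0.39954481919429197, 0.056599164734569093]
```

View pics/c20.png

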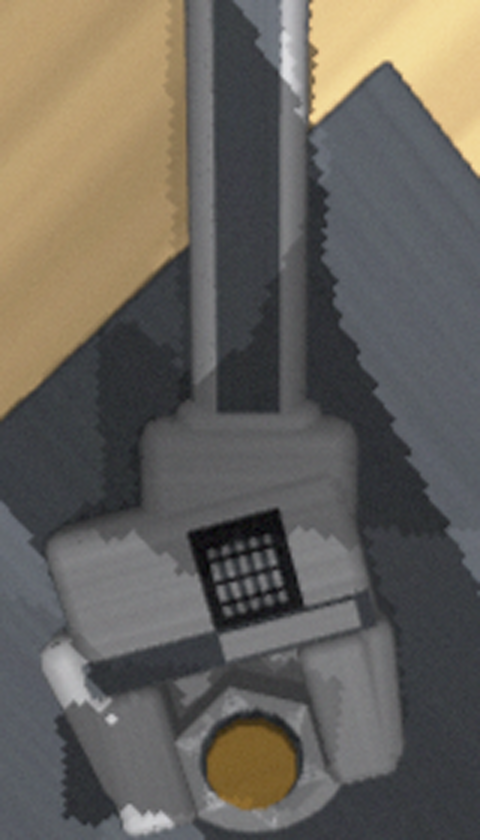

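```bash
python3 - <<'E'
from h import *
c=r.camera_info('wrist')
e=lambda y:(.78*np.array([np.cos(np.radians(y)),np.sin(np.radians(y)),0])+1.4*np.array([-np.sin(np.radians(y)),np.cos(np.radians(y)),0]))*1e-3
E=e(47.6);A=onz(c,312.7,0,.0215)-E;B=onz(c,312.8,136.7,.0215)-E;S=onz(c,230+251/3,765/3,.032)-E
d=(B-A)/np.linalg.norm(B-A);h=np.degrees(np.arctan2(d[1],d[0]));print('heading',h,S*1000,'end of handle slot start from stud',(B-S)@d*1000)
G=A+d*((S-A)@d-.0835);print(G*1000)
goa((G[0],G[1],.0115),h+90,2)
E
```

```text
heading -42.61110400254621 [611.1821034   15.10439935  32.        ] end of handle slot start from stud -74.24538051383092
[549.27646407  71.14356881  21.5       ]
avg pos [598.62  32.14 146.16] yaw 47.51 F [-0.28 -0.13 -0.52] t 33.43 std [0.15 0.07 0.13]
delta 62.7 -4.6 134.7 turn 0.1
```

>>> {"fn": "play_rows", "kwargs": {
  "delta_pos": [
    [20, -2, 20],
    [50, -4, 40],
    [63, -4.5, 60],
    [63, -4.5, 85],
    [63, -4.5, 110],
    [63, -4.5, 128],
    [63, -4.5, 134],
    [63, -4.5, 135],
    [63, -4.5, 135]
  ],
  "turn": [0, 0, 0, 0, 0, 0, 0, 0, 0]
}}

```text
time_s: 34.23
position: [0.5505, 0.071, 0.0126]
eef_rot: [-0.0, 0.363, 0.932, -0.0]
contact_force: [-0.1, 0.5, 0.4]
width: 0.7
```

>>> {"fn": "play_rows", "kwargs": {
  "delta_pos": [
    [0, 0, 0],
    [0, 0, 0],
    [0, 0, 0],
    [0, 0, 0],
    [0, 0, 0],
    [0, 0, 0],
    [0, 0, 0],
    [0, 0, 0]
  ],
  "turn": [0, 0, 0, 0, 0, 0, 0, 0],
  "claw": 10,
  "grip_force": 90
}}

```text
time_s: 34.9
position: [0.5508, 0.0714, 0.0138]
eef_rot: [0.001, 0.363, 0.932, 0.0]
contact_force: [-1.3, -0.1, 5.3]
width: 0.247
```

```bash
python3 - <<'E'
from h import *
st()
E
```

```text
t 34.9 pos [550.8  71.4  13.8] ytool 47.43 ztool [ 0.001  0.    -1.   ] F [-1.3 -0.1  5.3] T [-0.05  0.2  -0.12] w 21.1 q [-0.34  0.84  0.25  1.94 -0.47  0.42  1.09]
```

>>> {"fn": "play_rows", "kwargs": {
  "delta_pos": [
    [0, 0, -2],
    [0, 0, -4],
    [0, 0, -7],
    [0, 0, -10],
    [0, 0, -10]
  ],
  "turn": [0, 0, 0, 0, 0]
}}

```text
time_s: 35.32
position: [0.5502, 0.0714, 0.0229]
eef_rot: [-0.0, 0.363, 0.932, 0.0]
contact_force: [-0.9, 0.8, -5.0]
width: 0.244
```

```bash
python3 - <<'E'
from h import *
st()
E
```

```text
t 35.32 pos [550.2  71.4  22.9] ytool 47.46 ztool [-0.  0. -1.] F [-0.9  0.8 -5. ] T [0.12 0.15 0.04] w 20.9 q [-0.35  0.83  0.26  1.93 -0.46  0.44  1.08]
```

```bash
python3 - <<'E'
from h import *
goa((.5228,-.339,.2),57.5,2)
E
```

```text
avg pos [550.21  71.36  22.79] yaw 47.46 F [-0.89  0.24 -4.92] t 35.37 std [0.02 0.03 0.1 ]
delta -257.2 -320.9 -177.2 turn -10.0
```

>>> {"fn": "play_rows", "kwargs": {
  "delta_pos": [
    [0, 0, -30],
    [0, 0, -70],
    [0, 0, -110],
    [0, 0, -150],
    [0, 0, -187],
    [-20, -25, -187],
    [-43, -54, -187],
    [-64, -80, -187],
    [-86, -107, -187],
    [-107, -133, -187],
    [-129, -160, -187],
    [-150, -187, -187]
  ],
  "turn": [0, 0, 0, 0, 0, 0, 0, 0, 0, 0, 0, 0]
}}

```text
time_s: 36.42
position: [0.5337, -0.1693, 0.2092]
eef_rot: [-0.0, 0.363, 0.932, 0.0]
contact_force: [1.0, -0.7, -4.9]
width: 0.244
```

>>> {"fn": "play_rows", "kwargs": {
  "delta_pos": [
    [-21, -27, 0],
    [-43, -53, 0],
    [-64, -80, 0],
    [-86, -107, 0],
    [-107, -134, 0],
    [-107, -134, 30],
    [-107, -134, 60],
    [-107, -134, 90],
    [-107, -134, 90],
    [-107, -134, 90],
    [-107, -134, 90]
  ],
  "turn": [0, 0, -2, -6, -10, -10, -10, -10, -10, -10, -10]
}}

```text
time_s: 37.33
position: [0.5233, -0.3397, 0.1208]
eef_rot: [0.001, 0.28, 0.96, -0.0]
contact_force: [1.1, -0.4, -4.4]
width: 0.241
```

```bash
python3 - <<'E'
from h import *
goa((.5228,-.339,.0125),57.5,4);snap('side','s18');crop('s18',230,300,430,450,4,'c21')
E
```

```text
avg pos [ 523.77 -339.86  121.44] yaw 57.47 F [-0.07 -0.11 -4.22] t 37.48 std [0.26 0.13 0.4 ]
delta 1.3 0.2 108.9 turn -0.0
```

View pics/c21.png

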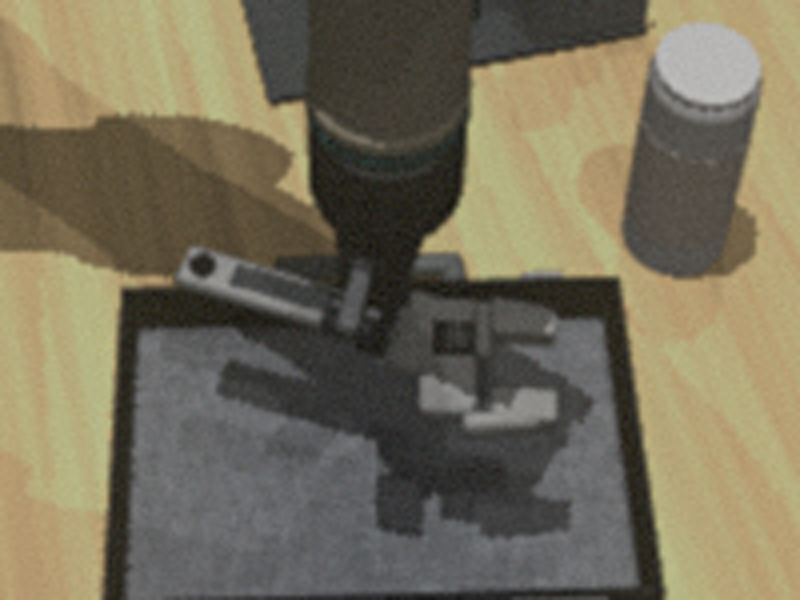

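>>> {"fn": "play_rows", "kwargs": {
  "delta_pos": [
    [1, 0, 30],
    [1, 0, 60],
    [1, 0, 85],
    [1, 0, 97],
    [1, 0, 103],
    [1, 0, 106],
    [1, 0, 107],
    [1, 0, 107],
    [1, 0, 107]
  ],
  "turn": [0, 0, 0, 0, 0, 0, 0, 0, 0]
}}

```text
time_s: 38.33
position: [0.5227, -0.3391, 0.0139]
eef_rot: [0.001, 0.28, 0.96, -0.0]
contact_force: [0.0, -0.5, -3.7]
width: 0.24
```

```bash
python3 - <<'E'
from h import *
st()
E
```

```text
t 38.33 pos [ 522.7 -339.1   13.9] ytool 57.46 ztool [ 0.002 -0.001 -1.   ] F [ 0.  -0.5 -3.7] T [ 0.08  0.12 -0.01] w 20.5 q [ 0.38  0.89  0.25  1.74 -0.38  0.55  1.87]
```

>>> {"fn": "play_rows", "kwargs": {
  "delta_pos": [
    [0, 0, 1.5],
    [0, 0, 2.7],
    [0, 0, 3.5],
    [0, 0, 3.5]
  ],
  "turn": [0, 0, 0, 0]
}}

```text
time_s: 38.67
position: [0.5225, -0.3389, 0.0109]
eef_rot: [0.001, 0.28, 0.96, -0.0]
contact_force: [-2.7, 1.7, 7.0]
width: 0.244
```

>>> {"fn": "play_rows", "kwargs": {
  "delta_pos": [
    [0, 0, -0.5],
    [0, 0, -0.5],
    [0, 0, -0.5],
    [0, 0, -0.5],
    [0, 0, -20],
    [0, 0, -55],
    [0, 0, -95],
    [0, 0, -135],
    [0, 0, -175],
    [0, 0, -190],
    [0, 0, -190],
    [0, 0, -190]
  ],
  "turn": [0, 0, 0, 0, 0, 0, 0, 0, 0, 0, 0, 0],
  "claw": 60
}}

```text
time_s: 39.67
position: [0.5222, -0.3386, 0.1999]
eef_rot: [0.001, 0.28, 0.96, -0.0]
contact_force: [-0.3, 0.5, -0.6]
width: 0.705
```

```bash
python3 - <<'E'
from h import *
st();snap('wrist','w19');snap('top','t19');crop('t19',230,170,370,310,4,'c22')
E
```

```text
t 39.67 pos [ 522.2 -338.6  199.9] ytool 57.46 ztool [ 0.002 -0.001 -1.   ] F [-0.3  0.5 -0.6] T [-0.   -0.01 -0.  ] w 60.2 q [ 0.31  0.65  0.37  1.64 -0.28  0.9   1.78]
```

View pics/w19.png

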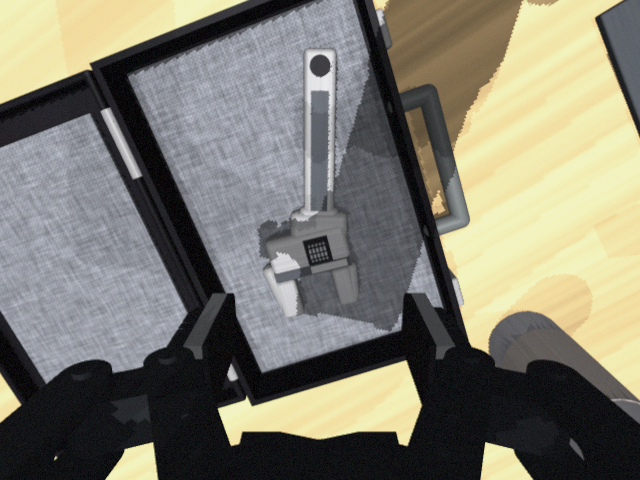

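View pics/c22.png

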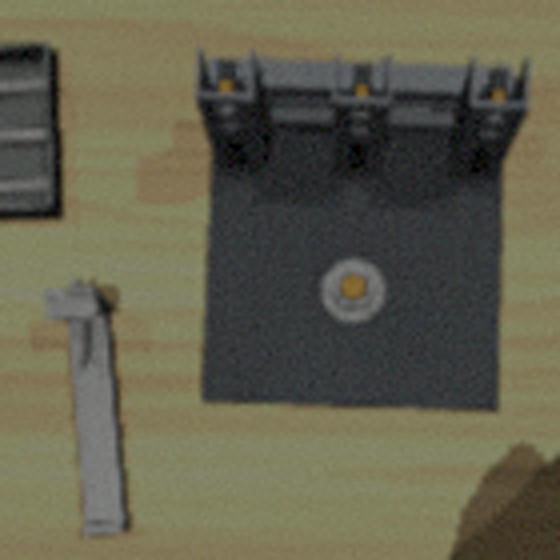

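```bash
python3 - <<'E'
from h import *
goa((.49,.205,.25),96,2)
E
```

```text
avg pos [ 520.97 -337.66  197.45] yaw 57.46 F [ 0.1   0.23 -0.23] t 39.82 std [0.09 0.02 0.2 ]
delta 318.0 440.8 -52.6 turn -38.5
```

>>> {"fn": "play_rows", "kwargs": {
  "delta_pos": [
    [20, 28, -53],
    [318, 441, -53],
    [318, 441, -53],
    [318, 441, -53],
    [318, 441, -53],
    [318, 441, -53],
    [318, 441, -53],
    [318, 441, -53],
    [318, 441, -53],
    [318, 441, -53],
    [318, 441, -53],
    [318, 441, -53]
  ],
  "turn": [0, -4, -8, -12, -16, -20, -24, -28, -32, -36, -38.5, -38.5],
  "claw": 70
}}

```text
time_s: 40.87
position: [0.4935, 0.1433, 0.2489]
eef_rot: [-0.001, -0.053, 0.999, -0.0]
contact_force: [1.8, 0.4, -0.7]
width: 0.822
```

```bash
python3 - <<'E'
from h import *
st();go((.49,.205,.25),96)
E
```

```text
t 40.87 pos [493.5 143.3 248.9] ytool 96.05 ztool [-0.002 -0.001 -1.   ] F [ 1.8  0.4 -0.7] T [ 0.   -0.08 -0.02] w 70.2 q [-0.47  0.42  0.19  1.87 -0.1   0.86  1.44]
delta [-3.  61.7 -1.2] turn 0.1 dist 62.0
```

>>> {"fn": "play_rows", "kwargs": {
  "delta_pos": [
    [0, 30, 0],
    [0, 42, 0],
    [0, 50, 0],
    [0, 50, 0],
    [0, 50, 0]
  ],
  "turn": [0, 0, 0, 0, 0]
}}

```text
time_s: 41.28
position: [0.4894, 0.1895, 0.2493]
eef_rot: [-0.001, -0.051, 0.999, -0.001]
contact_force: [-0.3, -0.2, 0.3]
width: 0.818
```

```bash
python3 - <<'E'
from h import *
avg(2);c=r.camera_info('wrist');snap('wrist','w20');print(c['xyz'].tolist(),c['orientation'].tolist())
E
```

```text
avg pos [489.49 189.24 249.37] yaw 95.83 F [ 0.24 -0.09  0.38] t 41.33 std [0.1 0.3 0.1]
[0.41744737514674846, 0.1818542896766545, 0.39355293558854215] [0.09717855063435836, 0.6632137463587432, 0.7343902880652274, 0.10665252333104185]
```

View pics/w20.png

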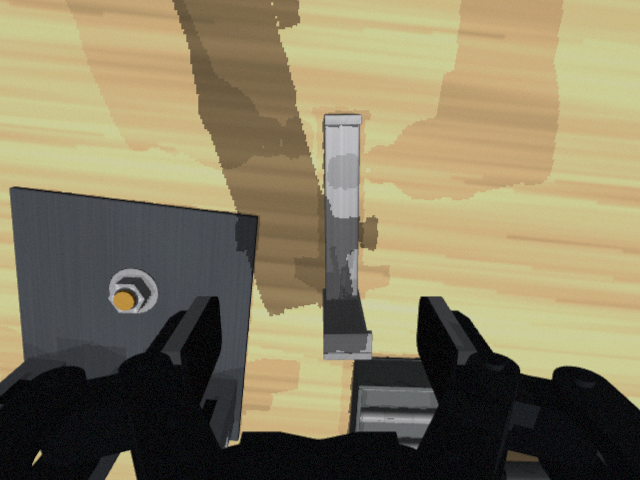

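```bash
python3 - <<'E'
from h import *
crop('w20',300,105,400,185,7,'c23');crop('w20',300,260,400,370,6,'c24')
E
```

```text
(no output)
```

View pics/c23.png

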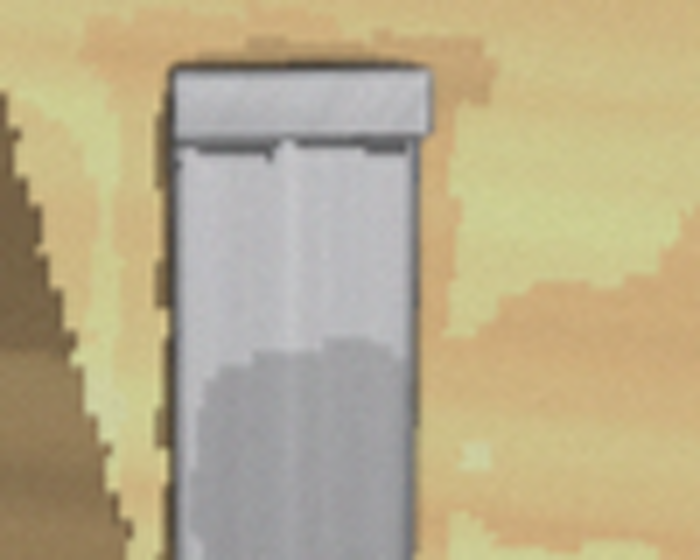

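View pics/c24.png

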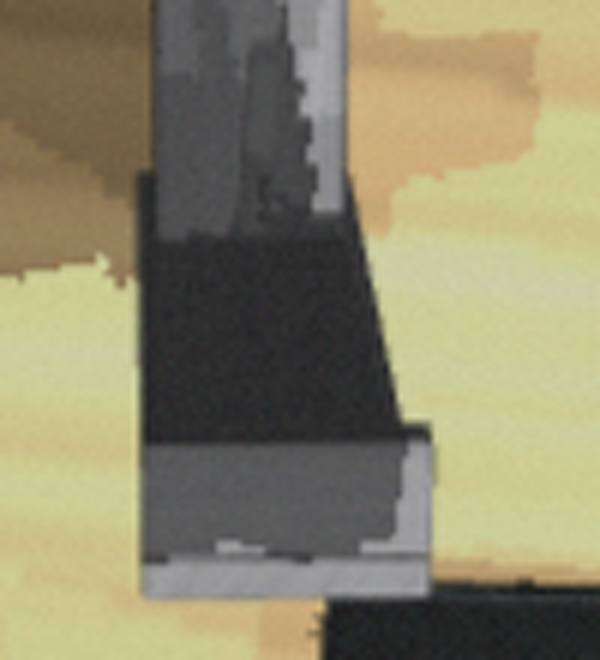

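```bash
cat > m5.py <<'E'
from h import *
c=dict(fx=422.25037787175137,fy=422.25037787175137,cx=318.72080164837956,cy=231.80072273859213,xyz=np.array([0.41744737514674846, 0.1818542896766545, 0.39355293558854215]),orientation=np.array([0.09717855063435836, 0.6632137463587432, 0.7343902880652274, 0.10665252333104185]))
e=lambda y:(.78*np.array([np.cos(np.radians(y)),np.sin(np.radians(y)),0])+1.4*np.array([-np.sin(np.radians(y)),np.cos(np.radians(y)),0]))*1e-3
E=e(95.8)
A=onz(c,342.4,126.4,.03)-E;B=onz(c,341.8,268.3,.03)-E;T=onz(c,347.7,359.5,.118)-E;P=onz(c,343,114.7,.044)-E
for n,v in zip('ABTP',(A,B,T,P)):print(n,v*1000)
for p,q in((A,B),(A,T),(P,T)):d=q-p;print('heading',np.degrees(np.arctan2(d[1],d[0])),np.linalg.norm(d[:2])*1000)
print('tab width',np.linalg.norm(onz(c,300+142/6,359.5,.118)-onz(c,300+430/6,359.5,.118)))
L,Rr=onz(c,300+142/6,359.5,.118),onz(c,300+430/6,359.5,.118);d=L-Rr;print('tab y-heading',np.degrees(np.arctan2(d[1],d[0])))
E
python3 m5.py
```

```text
A [433.22964994 202.11729733  30.        ]
B [559.50020661 216.47769243  30.        ]
T [597.62065021 220.88177957 118.        ]
P [423.62575375 200.72499799  44.        ]
heading 6.488211046790675 127.08451687274108
heading 6.5118678413457465 165.45847443917316
heading 6.608086197266382 175.1585562837293
tab width 0.03591458826248691
tab y-heading -84.13185176837024
```

```bash
python3 - <<'E'
from h import *
goa((.513,.2111,.06),96.5,3)
E
```

```text
avg pos [489.73 189.34 249.84] yaw 95.78 F [ 0.23  0.25 -0.07] t 41.53 std [0.04 0.26 0.05]
delta -25.3 19.3 189.8 turn -0.7
```

>>> {"fn": "play_rows", "kwargs": {
  "delta_pos": [
    [-15, 12, 10],
    [-25, 19, 40],
    [-25, 19, 80],
    [-25, 19, 120],
    [-25, 19, 160],
    [-25, 19, 185],
    [-25, 19, 190],
    [-25, 19, 190],
    [-25, 19, 190]
  ],
  "turn": [-0.7, -0.7, -0.7, -0.7, -0.7, -0.7, -0.7, -0.7, -0.7],
  "claw": 60
}}

```text
time_s: 42.33
position: [0.5133, 0.2127, 0.0609]
eef_rot: [0.001, -0.058, 0.998, 0.0]
contact_force: [0.0, -0.2, 0.3]
width: 0.703
```

```bash
python3 - <<'E'
from h import *
goa((.513,.2111,.005),96.5,3);snap('wrist','w21')
E
```

```text
avg pos [513.66 212.99  61.48] yaw 96.63 F [0.32 0.42 0.5 ] t 42.43 std [0.27 0.2  0.42]
delta 0.9 -1.8 56.5 turn 0.1
```

View pics/w21.png

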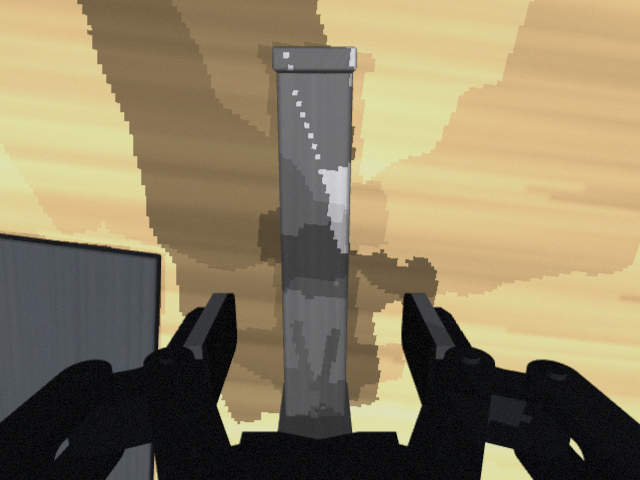

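>>> {"fn": "play_rows", "kwargs": {
  "delta_pos": [
    [1, -1.5, 20],
    [1, -1.5, 40],
    [1, -1.5, 52],
    [1, -1.5, 56],
    [1, -1.5, 56]
  ],
  "turn": [0, 0, 0, 0, 0]
}}

```text
time_s: 42.95
position: [0.5111, 0.2111, 0.0035]
eef_rot: [-0.0, -0.058, 0.998, -0.0]
contact_force: [1.3, -0.4, 0.6]
width: 0.7
```

>>> {"fn": "play_rows", "kwargs": {
  "delta_pos": [
    [0, 0, 0],
    [0, 0, 0],
    [0, 0, 0],
    [0, 0, 0],
    [0, 0, 0],
    [0, 0, 0],
    [0, 0, 0],
    [0, 0, 0]
  ],
  "turn": [0, 0, 0, 0, 0, 0, 0, 0],
  "claw": 15,
  "grip_force": 100
}}

```text
time_s: 43.62
position: [0.5121, 0.2114, 0.0051]
eef_rot: [0.001, -0.058, 0.998, 0.0]
contact_force: [-1.4, -0.3, 5.1]
width: 0.33
```

```bash
python3 - <<'E'
from h import *
st()
E
```

```text
t 43.62 pos [512.1 211.4   5.1] ytool 96.65 ztool [ 0.002  0.001 -1.   ] F [-1.4 -0.3  5.1] T [-0.1   0.23  0.02] w 28.2 q [-0.5   0.84  0.09  1.94 -0.18  0.37  1.41]
```

>>> {"fn": "play_rows", "kwargs": {
  "delta_pos": [
    [0, 0, -10],
    [0, 0, -40],
    [0, 0, -80],
    [0, 0, -120],
    [0, 0, -157],
    [0, 0, -157],
    [0, 0, -157],
    [0, 0, -157],
    [0, 0, -157]
  ],
  "turn": [0, 0, 0, 0, 0, 0, 0, 0, 0]
}}

```text
time_s: 44.37
position: [0.5097, 0.2106, 0.1592]
eef_rot: [-0.002, -0.058, 0.998, -0.001]
contact_force: [0.3, 0.1, -3.7]
width: 0.334
```

```bash
python3 - <<'E'
from h import *
goa((.560,.1083,.1621),88.9,3);st()
E
```

```text
avg pos [509.89 210.6  159.1 ] yaw 96.66 F [-0.23 -0.16 -3.98] t 44.47 std [0.13 0.02 0.09]
delta -37.9 -107.4 -3.0 turn 7.8
t 44.52 pos [510.4 210.7 159.2] ytool 96.65 ztool [-0.003 -0.001 -1.   ] F [-1.6  0.3 -3.5] T [-0.01 -0.02  0.03] w 28.2 q [-0.54  0.59  0.16  1.87 -0.13  0.7   1.37]
```

>>> {"fn": "play_rows", "kwargs": {
  "delta_pos": [
    [-8, -25, -3],
    [-18, -55, -3],
    [-28, -85, -3],
    [-38, -107, -3],
    [-38, -107, -3],
    [-38, -107, -3],
    [-38, -107, -3],
    [-38, -107, -3]
  ],
  "turn": [2, 4, 6, 7.8, 7.8, 7.8, 7.8, 7.8]
}}

```text
time_s: 45.18
position: [0.5606, 0.1108, 0.1631]
eef_rot: [-0.001, 0.009, 1.0, 0.0]
contact_force: [0.2, 0.4, -3.4]
width: 0.332
```

```bash
python3 - <<'E'
from h import *
avg(2);st();c=r.camera_info('wrist');snap('wrist','w22');print(c['xyz'].tolist(),c['orientation'].tolist());snap('side','s22');snap('top','t22');crop('s22',240,150,440,300,4,'c25');crop('t22',230,170,390,290,5,'c26')
E
```

```text
avg pos [560.65 110.79 163.22] yaw 88.99 F [ 0.03 -0.02 -3.69] t 45.23 std [0.05 0.04 0.09]
t 45.28 pos [560.9 110.7 163.5] ytool 88.99 ztool [-0.001  0.001 -1.   ] F [ 0.2  0.8 -3.4] T [-0.04  0.01 -0.05] w 28.8 q [-0.36  0.61  0.18  1.81 -0.16  0.74  1.46]
[0.4883381181427473, 0.1120579252843605, 0.30745937467957246] [0.10244859145026534, 0.7055603074240794, 0.693863561028467, 0.10120423595082326]
```

View pics/w22.png

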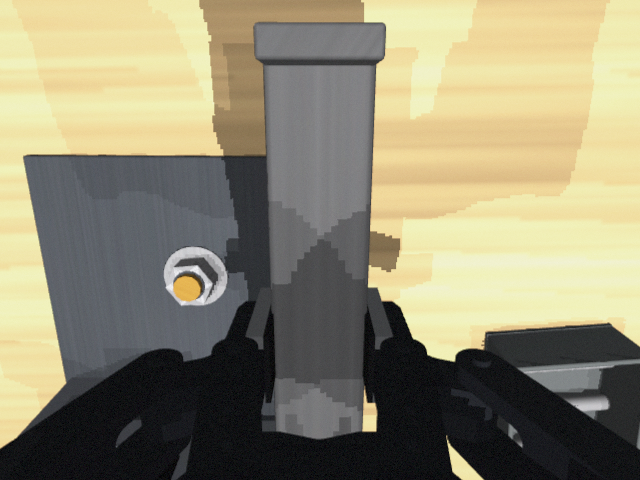

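View pics/c25.png

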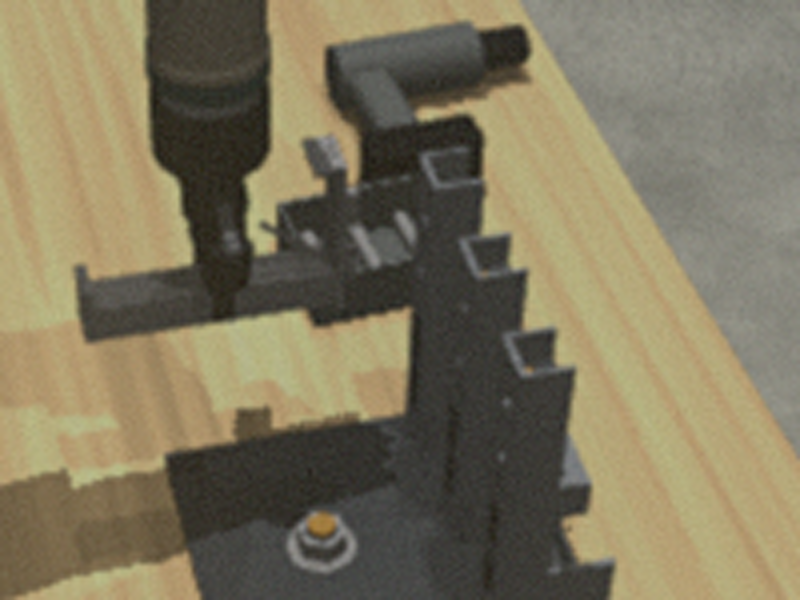

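View pics/c26.png

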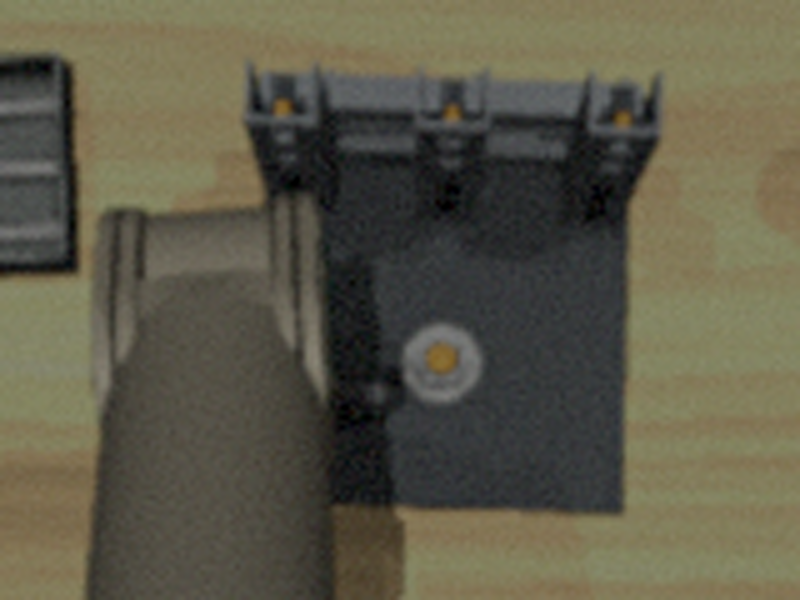

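```bash
python3 - <<'E'
from h import *
c=r.camera_info('wrist')
e=lambda y:(.78*np.array([np.cos(np.radians(y)),np.sin(np.radians(y)),0])+1.4*np.array([-np.sin(np.radians(y)),np.cos(np.radians(y)),0]))*1e-3
E=e(89);S=onz(c,188,289,.032)-E;F=onz(c,26.5,155.5,.008)-E;F2=onz(c,266,155.5,.008)-E
print(S*1000,F*1000);d=F2-F;print('edge yaw',np.degrees(np.arctan2(-d[0],d[1])))
# bracket lateral: end plate corners z(44mm above underside)
z=r.get_obs()['position'][2]-.0051
a=onz(c,254,22,z+.044)-E;b=onz(c,386,22,z+.044)-E;print('endplate',a*1000,b*1000,(a+b)/2*1000,'head',np.degrees(np.arctan2((a-b)[0],-(a-b)[1])))
p=r.get_obs()['position'];print(p)
E
```

```text
[612.97450575  15.80290073  32.        ] [519.82737516 -95.09165878   8.        ]
edge yaw -1.0104095627727983
endplate [471.6106714   96.43818616 202.74021005] [472.13391858 126.25975846 202.74021005] [471.87229499 111.34897231 202.74021005] head -1.0052045148408828
[0.56128865 0.11003733 0.16384021]
```

>>> {"fn": "play_rows", "kwargs": {
  "delta_pos": [
    [-10, -2.5, 1],
    [-25, -2.5, 1],
    [-38, -2.5, 1],
    [-42, -2.5, 1],
    [-42, -2.5, 1],
    [-42, -2.5, 1]
  ],
  "turn": [0, 0, 0, 0, 0, 0]
}}

```text
time_s: 45.93
position: [0.603, 0.1058, 0.1625]
eef_rot: [-0.001, 0.01, 1.0, -0.0]
contact_force: [0.3, 0.2, -3.6]
width: 0.33
```

```bash
python3 - <<'E'
from h import *
avg(2);st();snap('wrist','w23');snap('side','s23');snap('top','t23');crop('s23',290,150,390,225,8,'c27');crop('t23',240,170,340,240,8,'c28')
E
```

```text
avg pos [602.78 105.83 162.47] yaw 88.85 F [ 0.02  0.38 -3.62] t 45.98 std [0.21 0.05 0.02]
t 46.03 pos [602.5 106.  162.6] ytool 88.87 ztool [-0.001 -0.    -1.   ] F [ 0.5 -0.6 -3.3] T [-0.03  0.05  0.04] w 28.4 q [-0.33  0.66  0.18  1.7  -0.16  0.8   1.47]
```

View pics/c27.png

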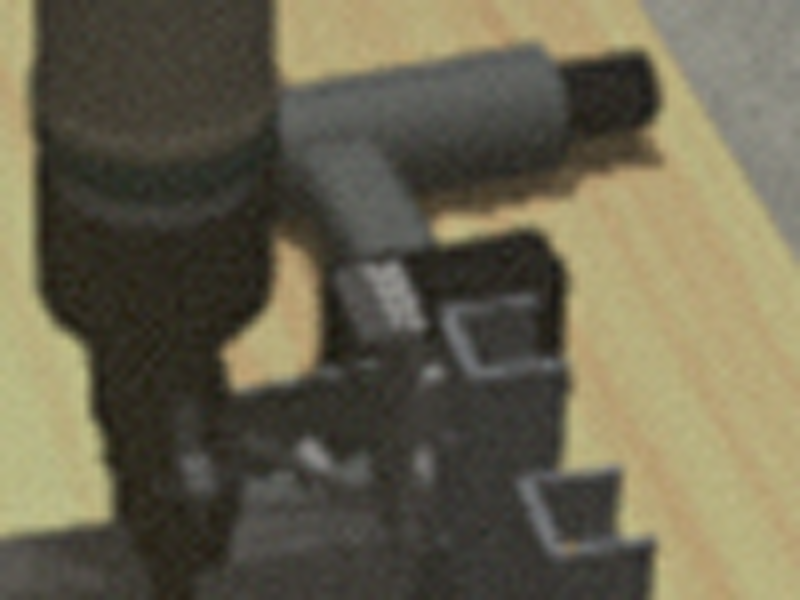

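View pics/c28.png

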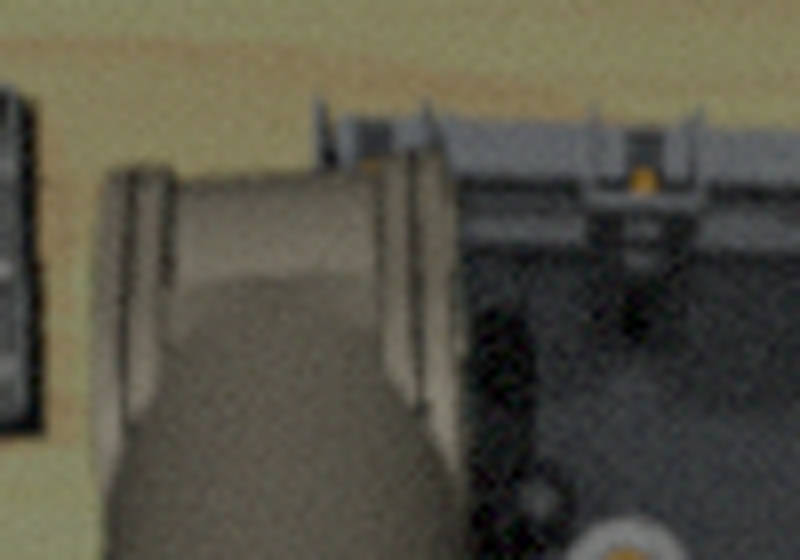

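View pics/w23.png

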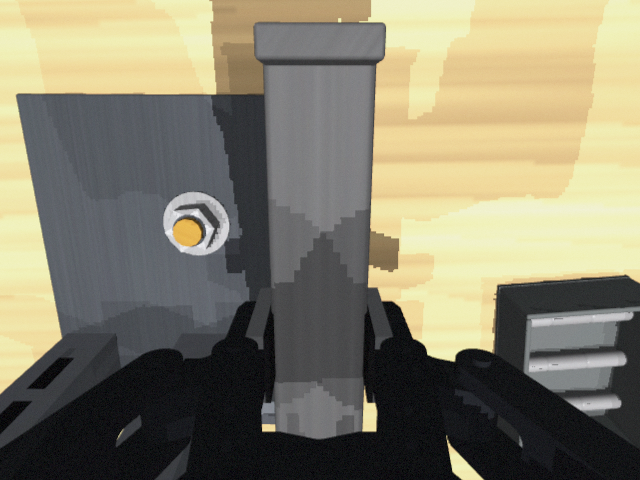

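```bash
python3 - <<'E'
from h import *
crop('w23',0,320,140,430,5,'c29')
c=r.camera_info('wrist');print(c['xyz'].tolist(),c['orientation'].tolist())
E
```

```text
[0.5303410252392616, 0.10759323348045105, 0.306811571992136] [0.10288767977453789, 0.7062378864326879, 0.6931238640631517, 0.10110134610314316]
```

View pics/c29.png

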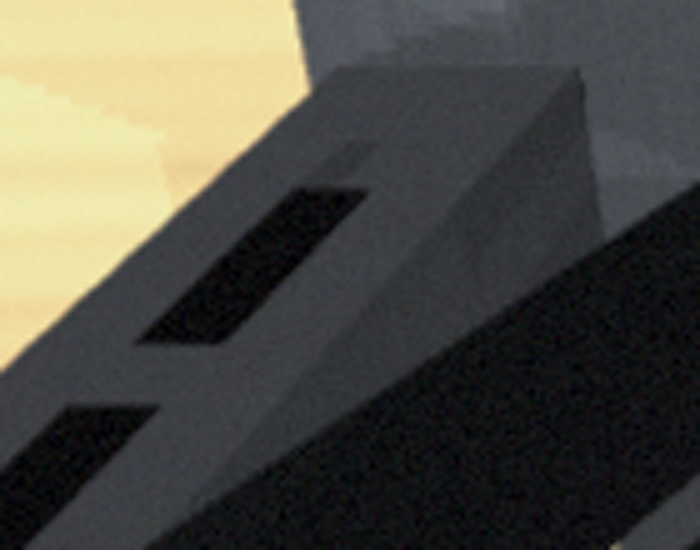

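```bash
python3 - <<'E'
from h import *
c=r.camera_info('wrist')
e=lambda y:(.78*np.array([np.cos(np.radians(y)),np.sin(np.radians(y)),0])+1.4*np.array([-np.sin(np.radians(y)),np.cos(np.radians(y)),0]))*1e-3
E=e(88.9)
n=np.array([np.cos(np.radians(-1.1)),np.sin(np.radians(-1.1)),0])
for X in (.7005,.7015,.7025):
  O=np.array([X,.0156,0])+E
  for p in((302,188),(372,190),(135,341),(220,345),(68,407),(160,408),(328,68),(578,68)):
    o,d=ray(c,p[0]/5,320+p[1]/5);w=o+d*((O-o)@n)/(d@n); w=w-O
    print(X,p,'stand y',(w@np.array([-n[1],n[0],0])*1000).round(1),'z',(w[2]*1000).round(1))
E
```

```text
0.7005 (302, 188) stand y -94.5 z 46.1
0.7005 (372, 190) stand y -84.4 z 46.6
0.7005 (135, 341) stand y -95.8 z 79.9
0.7005 (220, 345) stand y -84.6 z 80.7
0.7005 (68, 407) stand y -95.6 z 92.3
0.7005 (160, 408) stand y -84.4 z 92.5
0.7005 (328, 68) stand y -109.7 z 13.3
0.7005 (578, 68) stand y -70.6 z 13.3
0.7015 (302, 188) stand y -95.6 z 44.6
0.7015 (372, 190) stand y -85.4 z 45.1
0.7015 (135, 341) stand y -96.9 z 78.6
0.7015 (220, 345) stand y -85.6 z 79.4
0.7015 (68, 407) stand y -96.7 z 91.1
0.7015 (160, 408) stand y -85.5 z 91.2
0.7015 (328, 68) stand y -110.9 z 11.6
0.7015 (578, 68) stand y -71.6 z 11.6
0.7025 (302, 188) stand y -96.7 z 43.1
0.7025 (372, 190) stand y -86.4 z 43.6
0.7025 (135, 341) stand y -98.0 z 77.3
0.7025 (220, 345) stand y -86.6 z 78.0
0.7025 (68, 407) stand y -97.8 z 89.8
0.7025 (160, 408) stand y -86.5 z 90.0
0.7025 (328, 68) stand y -112.0 z 9.9
0.7025 (578, 68) stand y -72.5 z 9.9
```

>>> {"fn": "play_rows", "kwargs": {
  "delta_pos": [
    [-2, 0.5, 0],
    [-4, 0.5, 0],
    [-6, 0.5, 0],
    [-6, 0.5, 0]
  ],
  "turn": [0, 0, 0, 0]
}}

```text
time_s: 46.52
position: [0.6099, 0.1063, 0.1628]
eef_rot: [0.0, 0.01, 1.0, 0.0]
contact_force: [-0.1, 0.0, -4.6]
width: 0.331
```

```bash
python3 - <<'E'
from h import *
avg(2)
E
```

```text
avg pos [609.81 106.32 162.79] yaw 88.86 F [-0.38 -0.21 -4.17] t 46.57 std [0.11 0.02 0.03]
```

>>> {"fn": "play_rows", "kwargs": {
  "delta_pos": [
    [-2, 0, 0],
    [-4, 0, 0],
    [-4, 0, 0]
  ],
  "turn": [0, 0, 0]
}}

```text
time_s: 46.87
position: [0.6131, 0.1062, 0.1626]
eef_rot: [-0.001, 0.01, 1.0, -0.0]
contact_force: [-3.6, 0.3, -3.1]
width: 0.332
```

```bash
python3 - <<'E'
from h import *
avg(2)
E
```

```text
avg pos [613.03 106.21 162.55] yaw 88.86 F [-2.99  0.22 -3.26] t 46.92 std [0.07 0.   0.01]
```

>>> {"fn": "play_rows", "kwargs": {
  "delta_pos": [
    [-2, 0, 0],
    [-4, 0, 0],
    [-4, 0, 0]
  ],
  "turn": [0, 0, 0]
}}

```text
time_s: 47.22
position: [0.6172, 0.1061, 0.1625]
eef_rot: [-0.001, 0.01, 1.0, -0.0]
contact_force: [-4.3, -0.5, -4.0]
width: 0.326
```

```bash
python3 - <<'E'
from h import *
avg(2);st()
E
```

```text
avg pos [617.15 106.09 162.51] yaw 88.85 F [-3.98 -0.23 -4.2 ] t 47.27 std [0.08 0.02 0.01]
t 47.32 pos [617.  106.1 162.6] ytool 88.85 ztool [-0.001 -0.    -1.   ] F [-3.5 -0.5 -4.2] T [-0.04  0.62 -0.04] w 28.3 q [-0.33  0.68  0.18  1.66 -0.16  0.82  1.48]
```

>>> {"fn": "play_rows", "kwargs": {
  "delta_pos": [
    [-2, 0, 0],
    [-4, 0, 0],
    [-4, 0, 0]
  ],
  "turn": [0, 0, 0]
}}

```text
time_s: 47.57
position: [0.618, 0.1062, 0.1624]
eef_rot: [-0.004, 0.01, 1.0, -0.0]
contact_force: [-12.0, 0.6, 0.7]
width: 0.329
```

```bash
python3 - <<'E'
from h import *
avg(2);st()
E
```

```text
avg pos [618.05 106.18 162.42] yaw 88.85 F [-11.87   0.33   0.56] t 47.62 std [0.01 0.01 0.01]
t 47.67 pos [618.1 106.2 162.4] ytool 88.85 ztool [-0.007 -0.    -1.   ] F [-12.   -0.4   0.9] T [-0.01  1.86 -0.14] w 28.6 q [-0.32  0.68  0.18  1.65 -0.16  0.83  1.48]
```

>>> {"fn": "play_rows", "kwargs": {
  "delta_pos": [
    [0, 0, 2],
    [0, 0, 4],
    [0, 0, 6],
    [0, 0, 8],
    [0, 0, 8]
  ],
  "turn": [0, 0, 0, 0, 0]
}}

```text
time_s: 48.08
position: [0.618, 0.1064, 0.1546]
eef_rot: [-0.004, 0.01, 1.0, 0.0]
contact_force: [-12.7, -0.7, 3.0]
width: 0.332
```

```bash
python3 - <<'E'
from h import *
st()
E
```

```text
t 48.08 pos [618.  106.4 154.6] ytool 88.87 ztool [-0.007  0.    -1.   ] F [-12.7  -0.7   3. ] T [ 0.01  1.95 -0.11] w 28.3 q [-0.32  0.69  0.18  1.66 -0.16  0.82  1.48]
```

Sliding down well. Continue.

>>> {"fn": "play_rows", "kwargs": {
  "delta_pos": [
    [0, 0, 2],
    [0, 0, 4],
    [0, 0, 6],
    [0, 0, 8],
    [0, 0, 9],
    [0, 0, 9]
  ],
  "turn": [0, 0, 0, 0, 0, 0]
}}

```text
time_s: 48.58
position: [0.6181, 0.1066, 0.1457]
eef_rot: [-0.004, 0.01, 1.0, 0.0]
contact_force: [-10.7, 0.1, 2.0]
width: 0.332
```

```bash
python3 - <<'E'
from h import *
st()
E
```

```text
t 48.58 pos [618.1 106.6 145.7] ytool 88.86 ztool [-0.007  0.001 -1.   ] F [-10.7   0.1   2. ] T [ 0.12  1.89 -0.14] w 28.3 q [-0.32  0.7   0.18  1.66 -0.16  0.8   1.48]
```

>>> {"fn": "play_rows", "kwargs": {
  "delta_pos": [
    [0, 0, 1],
    [0, 0, 2],
    [0, 0, 3],
    [0, 0, 3]
  ],
  "turn": [0, 0, 0, 0]
}}

```text
time_s: 48.92
position: [0.618, 0.1066, 0.1443]
eef_rot: [-0.003, 0.01, 1.0, 0.0]
contact_force: [-16.6, 0.5, 12.2]
width: 0.333
```

```bash
python3 - <<'E'
from h import *
st()
E
```

```text
t 48.92 pos [618.  106.6 144.3] ytool 88.87 ztool [-0.007  0.001 -1.   ] F [-16.6   0.5  12.2] T [-0.06  2.39 -0.12] w 28.4 q [-0.32  0.7   0.18  1.66 -0.16  0.79  1.48]
```

>>> {"fn": "play_rows", "kwargs": {
  "delta_pos": [
    [1, 0, -1],
    [2, 0, -2],
    [2, 0, -2],
    [2, 0, -2],
    [2, 0, -2],
    [2, 0, -2],
    [2, 0, -20],
    [2, 0, -60],
    [2, 0, -100],
    [2, 0, -140],
    [2, 0, -165],
    [2, 0, -165]
  ],
  "turn": [0, 0, 0, 0, 0, 0, 0, 0, 0, 0, 0, 0],
  "claw": 60
}}

```text
time_s: 49.92
position: [0.6232, 0.1063, 0.3146]
eef_rot: [0.006, 0.01, 1.0, 0.001]
contact_force: [0.7, 0.6, 0.8]
width: 0.703
```

```bash
python3 - <<'E'
from h import *
st();c=r.camera_info('wrist');snap('wrist','w24');snap('side','s24');crop('s24',240,150,440,300,4,'c30');print(c['xyz'].tolist(),c['orientation'].tolist())
E
```

```text
t 49.92 pos [623.2 106.3 314.6] ytool 88.84 ztool [ 0.012  0.002 -1.   ] F [0.7 0.6 0.8] T [ 0.05 -0.13 -0.01] w 60.1 q [-0.35  0.53  0.22  1.48 -0.12  1.14  1.45]
[0.548797736495298, 0.10753954412894702, 0.45762468964880315] [0.10659899424676467, 0.7058558288984399, 0.6921619563150282, 0.10637682767326477]
```

View pics/w24.png

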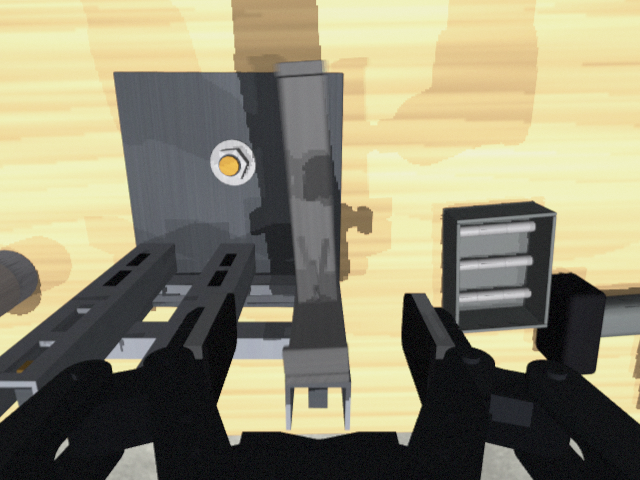

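View pics/c30.png

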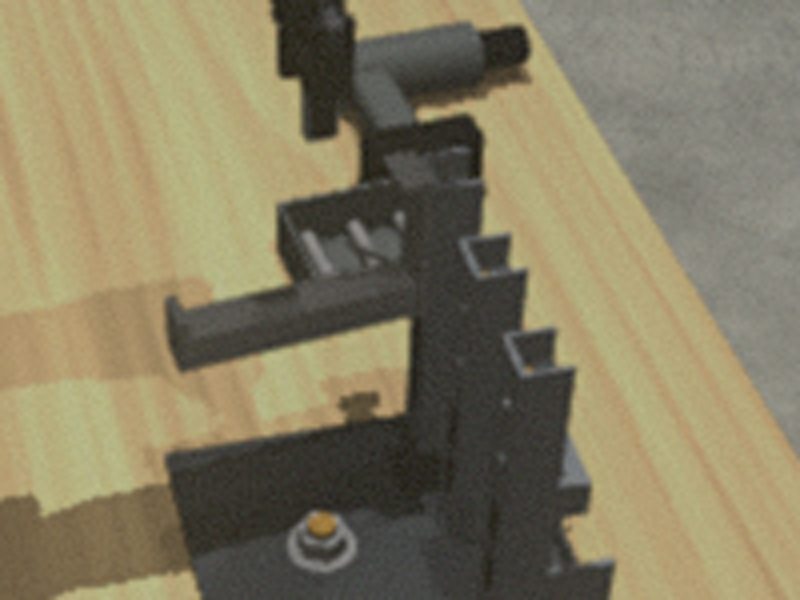

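```bash
python3 - <<'E'
from h import *
crop('w24',270,330,370,440,6,'c31')
c=r.camera_info('wrist')
e=lambda y:(.78*np.array([np.cos(np.radians(y)),np.sin(np.radians(y)),0])+1.4*np.array([-np.sin(np.radians(y)),np.cos(np.radians(y)),0]))*1e-3
E=e(89)
for n,u,v,z in(('tabFL',284,347,.258),('tabFR',347,347,.258),('rearL',286,378,.258),('rearR',350,376,.258),('endL',276,65,.184),('endR',326,61,.184)):print(n,((onz(c,u,v,z)-E)*1000).round(1))
goa((.689,.1048,.29),89,2)
E
```

```text
tabFL [669.8  86.5 258. ]
tabFR [670.5 119.5 258. ]
rearL [688.8  86.7 258. ]
rearR [688.2 121.1 258. ]
endL [525.5  82.1 184. ]
endR [523.9 111.8 184. ]
avg pos [619.65 106.1  308.12] yaw 88.85 F [-0.39 -0.58 -0.3 ] t 50.07 std [0.47 0.01 0.79]
delta -69.4 0.1 18.1 turn -0.1
```

View pics/c31.png

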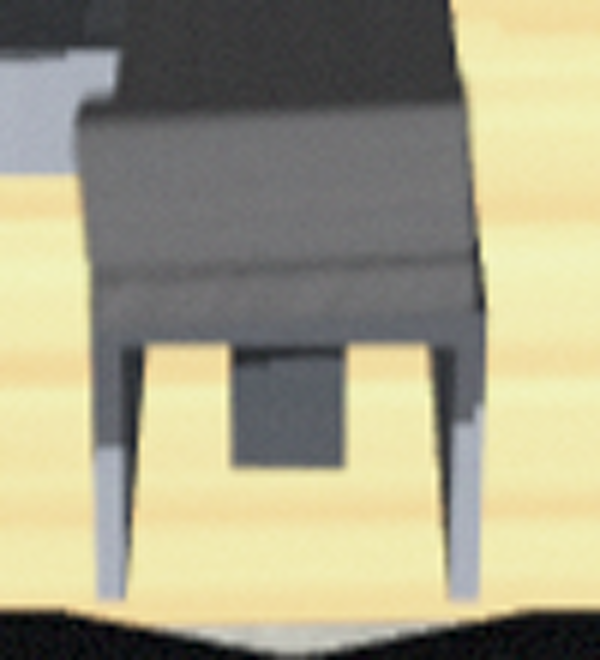

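```bash
python3 - <<'E'
from h import *
avg(3);c=r.camera_info('wrist');snap('wrist','w25');crop('w25',260,290,380,430,5,'c32');print(c['xyz'].tolist(),c['orientation'].tolist());st()
E
```

```text
avg pos [618.66 106.06 306.2 ] yaw 88.86 F [-0.1   0.05 -0.02] t 50.22 std [0.06 0.02 0.19]
[0.5465360056566407, 0.1076998440163814, 0.45027444079347156] [0.10232988430680441, 0.7064077903912757, 0.6931945398281899, 0.09998979150221117]
t 50.32 pos [618.9 106.  306.4] ytool 88.86 ztool [-0.003 -0.001 -1.   ] F [-0.3  0.1  0.4] T [-0.02 -0.03  0.04] w 60.0 q [-0.35  0.54  0.22  1.48 -0.12  1.14  1.45]
```

View pics/w25.png

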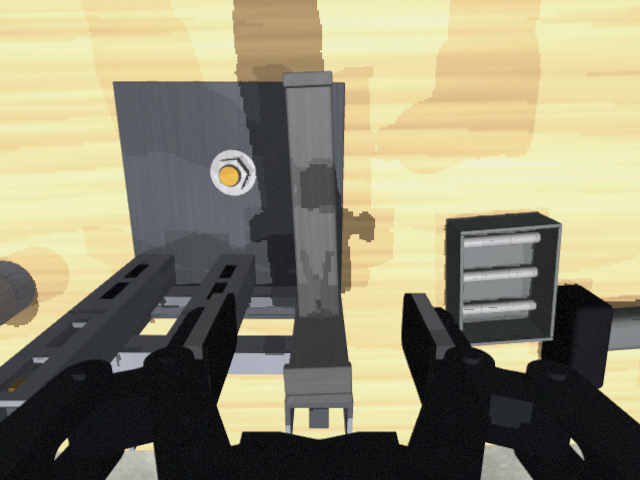

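View pics/c32.png

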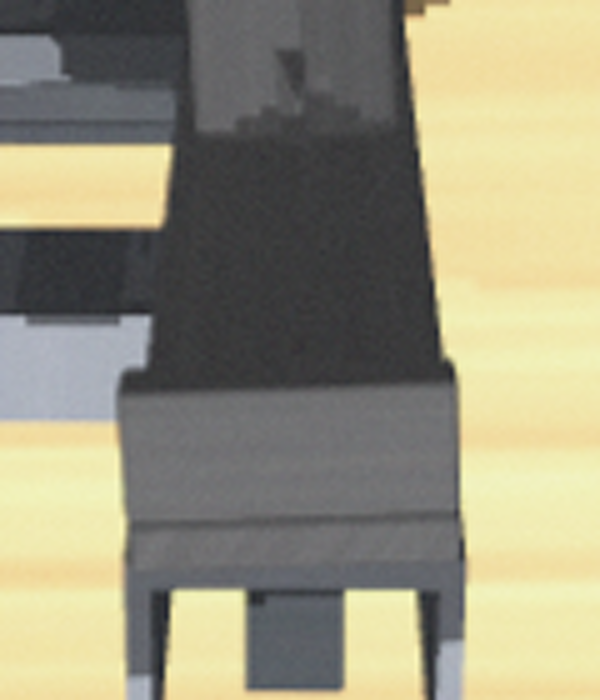

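```bash
python3 - <<'E'
from h import *
c=r.camera_info('wrist')
e=lambda y:(.78*np.array([np.cos(np.radians(y)),np.sin(np.radians(y)),0])+1.4*np.array([-np.sin(np.radians(y)),np.cos(np.radians(y)),0]))*1e-3
E=e(89)
for n,u,v,z in(('tabFL',260+120/5,290+390/5,.258),('tabFR',260+455/5,290+385/5,.258),('rearL',260+127/5,290+568/5,.258),('rearR',260+463/5,290+562/5,.258),('upL',260+127/5,290+590/5,.252),('upR',260+463/5,290+588/5,.252),('endL',283,73,.184),('endR',332,71,.184),('stud',229,175,.032)):print(n,((onz(c,u,v,z)-E)*1000).round(1))
E
```

```text
tabFL [679.2  86.  258. ]
tabFR [679.3 121.2 258. ]
rearL [701.4  85.9 258. ]
rearR [701.3 122.2 258. ]
upL [709.1  85.1 252. ]
upR [709.5 122.7 252. ]
endL [528.4  86.  184. ]
endR [527.8 115.  184. ]
stud [611.2  16.3  32. ]
```

```bash
python3 - <<'E'
from h import *
goa((.689,.104,.270),89,2)
E
```

```text
avg pos [619.01 106.05 306.53] yaw 88.85 F [-0.21  0.3   0.08] t 50.37 std [0.08 0.   0.13]
delta -70.0 -0.6 36.5 turn -0.1
```

>>> {"fn": "play_rows", "kwargs": {
  "delta_pos": [
    [-15, 0, 0],
    [-40, -0.6, 0],
    [-60, -0.6, 0],
    [-70, -0.6, 5],
    [-70, -0.6, 15],
    [-70, -0.6, 25],
    [-70, -0.6, 35],
    [-70, -0.6, 36],
    [-70, -0.6, 36],
    [-70, -0.6, 36]
  ],
  "turn": [0, 0, 0, 0, 0, 0, 0, 0, 0, 0],
  "claw": 0
}}

```text
time_s: 51.25
position: [0.6892, 0.1043, 0.2722]
eef_rot: [0.0, 0.01, 1.0, 0.0]
contact_force: [-0.2, -0.3, -0.2]
width: 0.001
```

```bash
python3 - <<'E'
from h import *
avg(2);snap('wrist','w26')
E
```

```text
avg pos [689.34 104.26 272.36] yaw 88.87 F [ 0.    0.   -0.31] t 51.3 std [0.16 0.01 0.21]
```

View pics/w26.png

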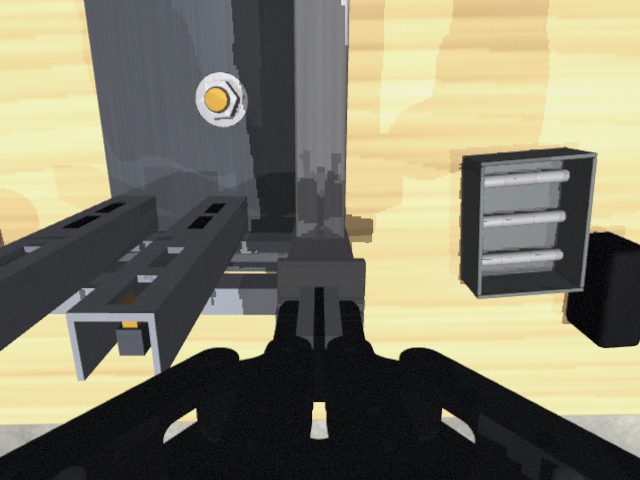

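Finger over the tab. Press down.

>>> {"fn": "play_rows", "kwargs": {
  "delta_pos": [
    [0, 0, 6],
    [0, 0, 11],
    [0, 0, 14],
    [0, 0, 15],
    [0, 0, 15]
  ],
  "turn": [0, 0, 0, 0, 0]
}}

```text
time_s: 51.82
position: [0.6893, 0.1041, 0.2577]
eef_rot: [-0.0, 0.01, 1.0, 0.0]
contact_force: [-1.8, 0.5, 6.0]
width: 0.002
```

```bash
python3 - <<'E'
from h import *
st()
E
```

```text
t 51.82 pos [689.3 104.1 257.7] ytool 88.85 ztool [-0.  0. -1.] F [-1.8  0.5  6. ] T [-0.05  0.55 -0.01] w 0.2 q [-0.3   0.69  0.21  1.34 -0.15  1.13  1.47]
```

>>> {"fn": "play_rows", "kwargs": {
  "delta_pos": [
    [0, 0, 1],
    [0, 0, 2],
    [0, 0, 3],
    [0, 0, 3]
  ],
  "turn": [0, 0, 0, 0]
}}

```text
time_s: 52.15
position: [0.6895, 0.1041, 0.2574]
eef_rot: [0.001, 0.01, 1.0, 0.0]
contact_force: [-6.8, 0.6, 17.6]
width: -0.005
```

```bash
python3 - <<'E'
from h import *
st()
E
```

```text
t 52.15 pos [689.5 104.1 257.4] ytool 88.86 ztool [ 0.002  0.001 -1.   ] F [-6.8  0.6 17.6] T [-0.02  1.36  0.02] w -0.5 q [-0.3   0.69  0.21  1.34 -0.15  1.13  1.48]
```

>>> {"fn": "play_rows", "kwargs": {
  "delta_pos": [
    [0, 0, -15],
    [-15, 0, -40],
    [-40, 0, -50],
    [-65, 0, -50],
    [-65, 0, -50],
    [-65, 0, -50],
    [-65, 0, -50],
    [-65, 0, -50]
  ],
  "turn": [0, 0, 0, 0, 0, 0, 0, 0],
  "claw": 85
}}

```text
time_s: 52.82
position: [0.7534, 0.103, 0.3034]
eef_rot: [-0.001, 0.01, 1.0, 0.0]
contact_force: [0.2, -0.0, 0.3]
width: 0.99
```

```bash
python3 - <<'E'
from h import *
avg(3);snap('wrist','w27')
E
```

```text
avg pos [753.57 102.98 303.73] yaw 88.86 F [-0.27 -0.2   0.31] t 52.92 std [0.11 0.03 0.24]
```

View pics/w27.png

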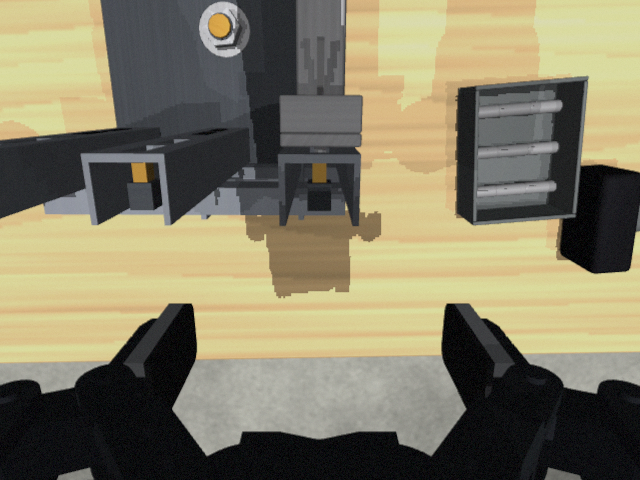

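```bash
python3 - <<'E'
from h import *
crop('w27',70,80,390,240,2.5,'c33')
E
```

```text
(no output)
```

View pics/c33.png

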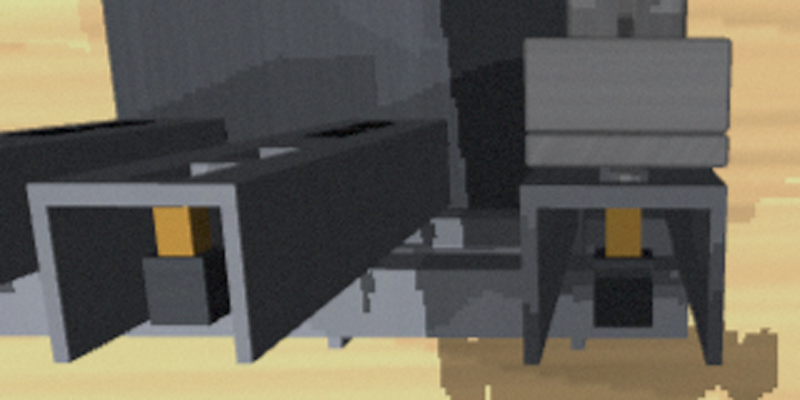

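```bash
python3 - <<'E'
from h import *
goa((.56,.06,.36),89,2)
E
```

```text
avg pos [754.06 103.   304.26] yaw 88.87 F [ 0.09 -0.26 -0.16] t 53.07 std [0.05 0.01 0.03]
delta 193.2 -46.8 -55.7 turn -0.1
```

>>> {"fn": "play_rows", "kwargs": {
  "delta_pos": [
    [0, 0, -30],
    [10, 0, -56],
    [40, -10, -56],
    [80, -20, -56],
    [120, -30, -56],
    [160, -40, -56],
    [193, -47, -56],
    [193, -47, -56],
    [193, -47, -56],
    [193, -47, -56],
    [193, -47, -56],
    [193, -47, -56]
  ],
  "turn": [0, 0, 0, 0, 0, 0, 0, 0, 0, 0, 0, 0]
}}

```text
time_s: 54.12
position: [0.5618, 0.06, 0.3596]
eef_rot: [0.0, 0.01, 1.0, -0.0]
contact_force: [-0.1, 0.4, -0.1]
width: 0.994
```

```bash
python3 - <<'E'
from h import *
avg(2);c=r.camera_info('wrist');snap('wrist','w28');snap('top','t28');snap('side','s28');print(c['xyz'].tolist(),c['orientation'].tolist())
E
```

```text
avg pos [561.69  59.98 359.53] yaw 88.88 F [-0.    0.1   0.22] t 54.17 std [0.09 0.05 0.07]
[0.4887673525947442, 0.06147583666828354, 0.5032841520587042] [0.10314124450838352, 0.706213988895839, 0.6931154762299858, 0.10106741403424546]
```

View pics/w28.png

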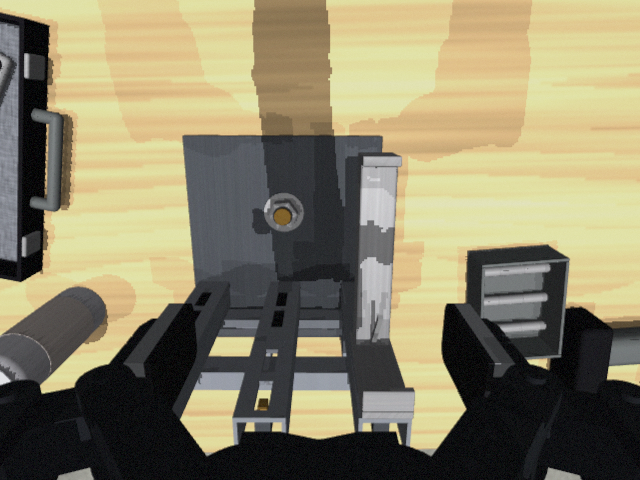

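View pics/t28.png

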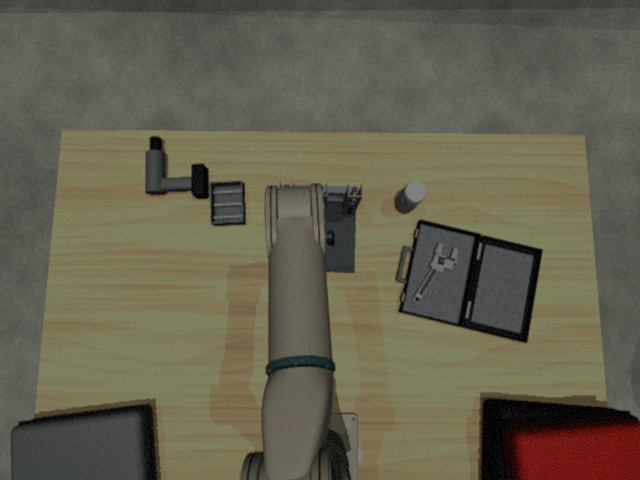

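View pics/s28.png

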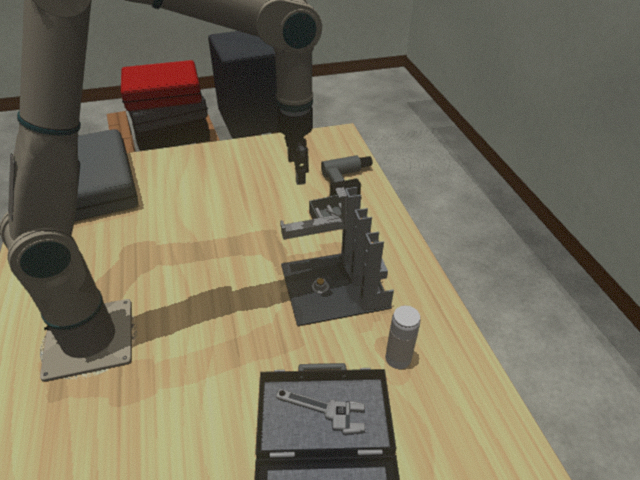

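```bash
python3 - <<'E'
from h import *
crop('w25',205,145,265,205,11,'c34');c=r.camera_info('wrist')
e=lambda y:(.78*np.array([np.cos(np.radians(y)),np.sin(np.radians(y)),0])+1.4*np.array([-np.sin(np.radians(y)),np.cos(np.radians(y)),0]))*1e-3
E=e(89)
a=(onz(c,362,157,.184)+onz(c,402,157,.184))/2-E;b=(onz(c,362,418,.258)+onz(c,413,417,.258))/2-E
print(a*1000,b*1000,np.degrees(np.arctan2(*(b-a)[1::-1])))
E
```

```text
[527.26119735 107.20705997 184.        ] [698.92269556 104.5163567  258.        ] -0.8980075291072467
```

View pics/c34.png

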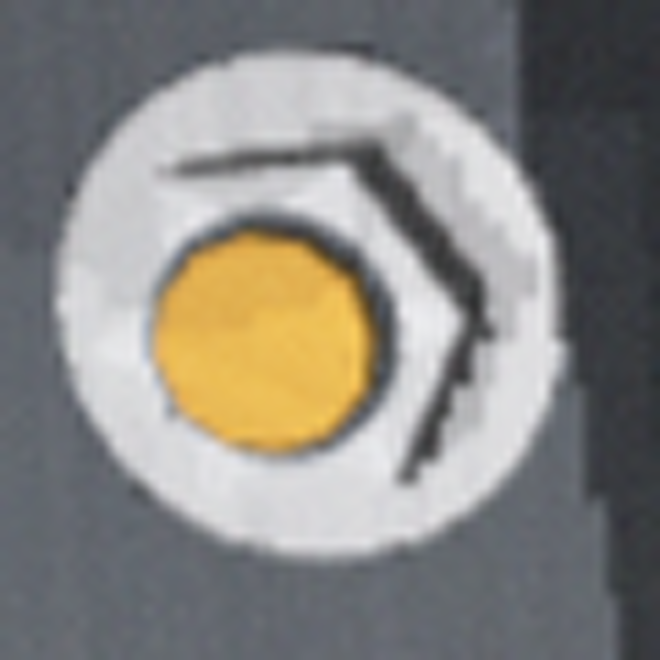

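```bash
python3 - <<'E'
from h import *
c=r.camera_info('wrist');c['xyz']=np.array([0.5465360056566407, 0.1076998440163814, 0.45027444079347156]);c['orientation']=np.array([0.10232988430680441, 0.7064077903912757, 0.6931945398281899, 0.09998979150221117])
P=[onz(c,205+x/11,145+y/11,.026) for x,y in((165,172),(345,162),(465,308),(400,475))]
for i in range(3):
  d=P[i+1]-P[i];print(np.linalg.norm(d)*1000,np.degrees(np.arctan2(d[1],d[0]))%60)
E
```

```text
16.409935194027188 32.063884470759746
16.757559398860526 36.613552821078635
16.86968432302907 35.327916568338495
```

```bash
python3 - <<'E'
from h import *
print(r.close_job())
E
```

```text
the job is handed in; nothing more can be done
None
```

The job is handed in at about 54 s of the 210 s allowed. The nut is tight, the one display arm that was there is hung and locked, and the wrench is back in the case.

- **Nut:** I set the wrench over the nut and rolled the worm until it stalled with the jaws snug. I then turned clockwise until the wrench stopped moving while the side push rose to about 16 N. A last image measurement gives the nut at about 1.29–1.30 rad, against a hard stop at 1.3. I rolled the jaws open about 1 mm so the wrench would lift off freely.
- **Wrench:** I put it back right after tightening, before hanging the arm. The last pictures show it flat in the case at its starting place.
- **Display arm:** It hangs on the upright at y = +90 (slot1). I lowered it fully and pressed the tab down with about 18 N. The tab measured 257.4 mm high against 258 mm when home. The brass catch in slot1 looks sprung out, like the empty one next to it, and the arm lies parallel to the stand's x axis within about 0.3°. I did not do a pull-up test on the catch.
- **Other things:** In the last top and side views the spray can, the bolt box and the rest look unmoved.

Two checks disagreed:
- One picture taken just after I released the arm showed it about 2° askew; after the press on the tab it measured straight.
- My estimates of slot1's y position, worked out from the foot plate and nut, differed by up to 3 mm. The claws went in at the first try, and the upright then measured 103.9 mm.

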